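# Mount the parts dish and fill it with the coax adapters

### The job

Lower the blue parts dish onto the desk mount so that its socket sits fully home over the steel ball, then press the red latch lever all the way down. Then put every coax adapter into the dish: unscrew the cap of the square jar, tip out the adapters it holds, and pick up those left lying on the desk. Finish with the jar standing back in its wooden holder, its cap screwed fully down again; do not disturb the hand microphone or the morse key.

Things in the scene. Friction and masses are not known exactly. Their poses are not given: they have to be found in the camera images.
- ball (a point): the desk mount: grey turned pedestal fixed to the desk (foot 90 mm across), flat round top 80 mm across 35 mm above the desk, and on a 13 mm neck a bare steel ball 25 mm across. This point is the ball's centre, 57 mm above the desk
- socket (a point): the parts dish (0.34 kg): grey cast socket housing (40 x 40 mm, 48 mm high, bore 27 mm square, open below), blue pan on its +x side, red lever on its -x side. This point, on the bore's axis 22 mm above the flat underside, meets the ball's centre when the housing stands home on the pedestal's top (1 mm of play). z up, x to the pan. Starts flat on the desk, lever up. Any heading on the ball will do
- housing (a point): the same dish: the point on the bore's axis 30 mm above the underside, a place to grip: the housing's flat sides at +y and -y are 40 mm apart and free; the pan's wall begins 30 mm from the axis on +x. The centre of mass lies about 25 mm off the axis, on the pan side
- pan (a point): the same dish: centre of the blue pan's inner floor, 90 mm from the bore's axis along x and 3 mm above the underside. The pan is 120 mm (x) by 110 mm (y) outside, walls 3 mm thick and 30 mm high
- latch (a joint): the red latch lever (rad): 0 fully up (43 degrees above level, away from the housing), 0.75 fully down (level, its shoe under the ball). Stiff hinge (0.12 N m, about 3.5 N at the pad), stays where it is left. Its pivot runs along y, 24 mm behind the bore's axis (-x), 34 mm above the underside. If down, it bars the socket from the ball
- lever_pad (a point): the spot to press, on top of the lever 34 mm from its pivot; the lever is 42 mm long, 14 to 20 mm wide, 6 mm thick. When it is down this spot lies 58 mm behind the bore's axis and 38 mm above the dish's underside
- pocket (a point): wooden jar holder screwed to the desk, 104 x 104 mm, 26 mm high, with a square pocket 66 mm wide and 20 mm deep that stops the jar from turning. This point is the centre of the pocket's floor, 6 mm above the desk; its x and y are along the pocket's sides
- jar_mid (a point): the jar (0.14 kg): clear, square outside (62 x 62 mm, 58 mm high, yellow band), round bore 50 mm straight up to the mouth, inner floor 5 mm up; round threaded neck 60 mm across, rim 80 mm above the underside. Starts in the holder with 2 to 4 adapters in it. This point is on its axis 30 mm above the underside; z to the mouth, x and y to the flat sides
- cap_mid (a point): red screw cap, 66 mm across, 24 mm high, 35 g, hollow below. This point is on its axis 12 mm above its lower edge; z to its closed top. Fully down it is 42 mm above jar_mid, x along the jar's x (0.25 rad, either way round). Right-hand thread, two starts: opens counter-clockwise from above, rises 13 mm a turn, free after one turn; held level it catches when at the closed heading, 13.5 mm up
- jad0_mid (a point): a silver coax barrel adapter, 30 mm long, round barrel 14 mm across with a hexagonal waist (16 mm across flats, 10 mm long) in its middle, 30 g, so smooth that it slides out of a jar tipped 15 to 25 degrees past level; this point is its centre and z runs along it. It starts in the jar; in some runs it is absent
- jad1_mid (a point): a silver coax barrel adapter, 30 mm long, round barrel 14 mm across with a hexagonal waist (16 mm across flats, 10 mm long) in its middle, 30 g, so smooth that it slides out of a jar tipped 15 to 25 degrees past level; this point is its centre and z runs along it. It starts in the jar; in some runs it is absent
- jad2_mid (a point): a silver coax barrel adapter, 30 mm long, round barrel 14 mm across with a hexagonal waist (16 mm across flats, 10 mm long) in its middle, 30 g, so smooth that it slides out of a jar tipped 15 to 25 degrees past level; this point is its centre and z runs along it. It starts in the jar; in some runs it is absent
- jad3_mid (a point): a silver coax barrel adapter, 30 mm long, round barrel 14 mm across with a hexagonal waist (16 mm across flats, 10 mm long) in its middle, 30 g, so smooth that it slides out of a jar tipped 15 to 25 degrees past level; this point is its centre and z runs along it. It starts in the jar; in some runs it is absent
- dad0_mid (a point): a silver coax barrel adapter, 30 mm long, round barrel 14 mm across with a hexagonal waist (16 mm across flats, 10 mm long) in its middle, 30 g, so smooth that it slides out of a jar tipped 15 to 25 degrees past level; this point is its centre and x runs along it. It starts lying on the desk; in some runs it is absent
- dad1_mid (a point): a silver coax barrel adapter, 30 mm long, round barrel 14 mm across with a hexagonal waist (16 mm across flats, 10 mm long) in its middle, 30 g, so smooth that it slides out of a jar tipped 15 to 25 degrees past level; this point is its centre and x runs along it. It starts lying on the desk; in some runs it is absent
- handmic: black hand microphone lying on the desk, 70 x 50 x 27 mm; origin under its centre; leave it alone
- morsekey: morse key, steel base 110 x 75 mm, brass arm and black knob, 51 mm high; origin under its centre; leave it alone
Not all that is in view belongs to the job. Of the things that look like the part that bears cap_mid, the middle-sized one is meant.

How it is judged:
On the way, in this order (a step that is already met when the one before it is completed fails the run):
1. the dish's socket sits fully home on the ball (distance between socket and ball below 0.003 m and angle between socket's own z axis and vertical below 0.06 rad), for 0.2 s.
2. with the dish seated, its latch lever is pressed fully down (all of step 1 and value of joint latch above 0.68 rad), for 0.2 s.
3. all the adapters lie in the pan of the latched dish (all of step 2 and x of jad0_mid in the frame of pan between -0.058 and 0.058 m and y of jad0_mid in the frame of pan between -0.053 and 0.053 m and z of jad0_mid in the frame of pan between 0 and 0.045 m and x of jad1_mid in the frame of pan between -0.058 and 0.058 m and y of jad1_mid in the frame of pan between -0.053 and 0.053 m and z of jad1_mid in the frame of pan between 0 and 0.045 m and x of jad2_mid in the frame of pan between -0.058 and 0.058 m and y of jad2_mid in the frame of pan between -0.053 and 0.053 m and z of jad2_mid in the frame of pan between 0 and 0.045 m and x of jad3_mid in the frame of pan between -0.058 and 0.058 m and y of jad3_mid in the frame of pan between -0.053 and 0.053 m and z of jad3_mid in the frame of pan between 0 and 0.045 m and x of dad0_mid in the frame of pan between -0.058 and 0.058 m and y of dad0_mid in the frame of pan between -0.053 and 0.053 m and z of dad0_mid in the frame of pan between 0 and 0.045 m and x of dad1_mid in the frame of pan between -0.058 and 0.058 m and y of dad1_mid in the frame of pan between -0.053 and 0.053 m and z of dad1_mid in the frame of pan between 0 and 0.045 m), for 0.3 s.
At the end, for the whole second after the job is handed in: Dish on the ball (socket within 3 mm of its centre, level within 0.06 rad), lever over 0.68 rad; every adapter present lies in the pan; jar upright in the pocket (6 mm, 0.06 rad, at most 4 mm above its floor), cap screwed down to within 1.4 mm of closed and straight within 0.05 rad (all of step 3 and horizontal distance between jar_mid and pocket below 0.006 m and z of jar_mid in the frame of pocket below 0.034 m and angle between jar_mid's own z axis and vertical below 0.06 rad and z of cap_mid in the frame of jar_mid between 0.038 and 0.0434 m and horizontal distance between cap_mid and jar_mid below 0.004 m and angle between the z axis of cap_mid and the z axis of jar_mid, either way round below 0.05 rad); the robot touches nothing.
It fails at once if the hand microphone is pushed more than 3 cm away (distance of handmic from where it was at the start of the episode above 0.03 m).
It fails at once if the morse key is pushed more than 3 cm away (distance of morsekey from where it was at the start of the episode above 0.03 m).
Of jad0, jad1, jad2, jad3 only 2 to 4 are there at a start; the rules pass over those that are not, and their reading is None.
Of dad0, dad1 only 1 to 2 are there at a start; the rules pass over those that are not, and their reading is None.
At some moment in a run one of dad0, dad1 may be knocked a few centimetres aside while the robot is not near it.
It also fails if it takes over 210 s, if anything falls off the work surface, if the arm or the gripper's body presses on something with over 40 N, if the wrist force passes 120 N, or if a joint passes its speed limit or range.

### The arm

A 6-joint arm with a two-finger parallel gripper is mounted at the origin on the work surface. World frame = base frame: x ahead of the robot, y to its left, z up, the work surface at z = 0. Lengths are in m, angles in rad, forces in N, time in s.
With the tool pointing down it reaches from about 0.35 to 0.725 m from the base axis. Payload 4.3 kg.
Tool frame: the origin (TCP) lies midway between the tips of the shut fingers; the grasp point (between the pads) lies 19 mm behind it; z points along the fingers, y is the line along which they close (so a half turn about z gives the same grasp; the last joint's range is limited). The gripper opens to 85 mm and grips with 20 to 120 N. Pads are 22 mm wide; open, the fingers measure 114 mm over their backs; the gripper's body (76 mm by 85 mm) begins 54 mm behind the grasp point. The pads swing forward as they close: fully open they stand 13 mm farther back than shut.
Start: joints at [1.074, 0.377, 0.081, 1.274, 0, 1.46], TCP at [0.217, 0.533, 0.231] pointing down, gripper open.
Joint ranges: [-2.72, 2.72], [-0.84, 1.66], [-1.02, 1.22], [-1.77, 2.12], [-1.37, 1.28], [-3.14, 3.14]. Speed limits (rad/s): [2.57, 2.57, 3.14, 3.14, 3.14, 3.14].

### API

Orientations are given as a unit quaternion [w, x, y, z].
In Python, from bench import * gives the robot as it stands. The module is installed in compiled form; this text tells all that it offers.
- The arm moves only by the tool step_arm, never from a script. Its argument "steps" is a list of rows, each an object with "offset": the shift along the tool's x, y, z in cm, a list of three; "delta_rot": the turn, a rotation vector about the tool's x, y, z in degrees, a list of three; "hand": the finger opening in cm, from 0 to 8.54. In form: [{"offset": [x, y, z], "delta_rot": [rx, ry, rz], "hand": hand}, ...]. A call has 1 to 8 rows; each row shifts and turns the commanded pose from where the row before left it, along the tool's axes as they then stand; what a row does not reach is not made up. A row lasts 1/8 s, in which the tool goes at most 62.5 mm and 10.7 degrees, less where a joint would pass 70% of its speed; a pose out of reach is approached as far as the arm can. A call is refused whole if a number of a shift passes 6.25 or a number of a turn 10.7, either way. A call with a gripper value outside its range is refused whole. The fingers move at their own pace and stop on an object; "newtons" is the grip in N (left out, the last holds). Time passes only in rows, so rows that do not move let the fingers close. It gives the time, the measured TCP pose, the force, the opening and the grip force at its end, in the units of the state.
- read_state(): the state, without advancing time (a new reading comes with each control period).
- get_image(name): name is "scene" or "top" or "wrist"; returns a dict with "pixels" (384x512x3 uint8, blue, green, red), "vertical_fov" (degrees; the focal length in pixels is half the picture's height over the tangent of half this angle, whatever the lens; pixels are square), "cx", "cy" (the principal point, pixels), "D" ([k1, k2, p1, p2, k3] as OpenCV has them; the pictures are not rectified), "view" (4x4, takes a point from world to camera coordinates); the wrist camera has in their place "mount" (4x4, takes a point from camera to tool coordinates, whose origin is the TCP and whose axes are the flange's). Camera axes: x right, y down, z forward; pixel columns grow to the right and rows downward; lengths in m; the calibration is good to about 2 mm. A picture is of the moment at which its call begins: read the wrist's pose just before it. There is no depth.
- hand_in(): hands the job in; it is judged then, once.
The state is a dict: "clock": time; "qpos": joint angles; "joint_velocities": joint speeds; "joint_torque": joint torques, N m; "tool_pos": TCP position; "orientation": TCP orientation; "force": force on the tool from outside, world axes, zero at the start; "torque": the same for the moment, N m; "opening": finger opening in m; "gripper_force": force on a finger pad.
Only numpy, scipy, OpenCV 4.12 (cv2) and the standard library are available. Lean on these libraries where they do the work, as an engineer would, in place of code of your own. Each camera call takes 0.05 s, during which the arm holds its last target. There are 200 camera calls.

## Working session

There is one attempt and no reset: what is moved stays moved. The work goes in short steps, Python scripts to look and compute and a tool call to move; the robot and the scene stay as the last step left them, time stands still between calls to the robot, and variables do not carry over. Pictures are saved under pics/ and viewed, at most 14 in all, crops included, and the job is handed in when it is done.

Besides the shell and the picture viewer there is one more tool, called after "Emit:" in YAML: its name, and indented under it one key for each argument. step_arm: Moves the arm, as the interface text tells. Its arguments: {"type":"object","properties":{"steps":{"type":"array","items":{"type":"object","properties":{"offset":{"type":"array","items":{"type":"number"}},"delta_rot":{"type":"array","items":{"type":"number"}},"hand":{"type":"number"}}}},"newtons":{"type":"number"}},"required":["steps"]}

```bash
mkdir -p pics
cat > h.py <<'E'
from bench import *
import numpy as np, cv2
from scipy.spatial.transform import Rotation as R
def K(im):
    h=im['pixels'].shape[0]; f=h/2/np.tan(np.radians(im['vertical_fov'])/2)
    return np.array([[f,0,im['cx']],[0,f,im['cy']],[0,0,1.]])
def tool():
    s=read_state(); q=s['orientation']; T=np.eye(4)
    T[:3,:3]=R.from_quat([q[1],q[2],q[3],q[0]]).as_matrix(); T[:3,3]=s['tool_pos']; return T
def shot(name,fn=None):
    T=tool(); im=get_image(name)
    V=np.array(im['view']) if name!='wrist' else np.linalg.inv(T@np.array(im['mount']))
    c=dict(K=K(im),D=np.array(im['D'],float),V=V,px=im['pixels'])
    if fn: cv2.imwrite('pics/'+fn,im['pixels']); np.savez('pics/'+fn[:-4]+'.npz',**c)
    return c
def load(fn): return dict(np.load('pics/'+fn+'.npz'))
def ray(c,u,v):
    p=cv2.undistortPoints(np.array([[[u,v]]],float),c['K'],c['D'])[0,0]
    Vi=np.linalg.inv(c['V']); return Vi[:3,3],Vi[:3,:3]@np.array([p[0],p[1],1])
def atz(c,u,v,z):
    o,d=ray(c,u,v); return o+d*(z-o[2])/d[2]
def proj(c,P):
    P=np.atleast_2d(np.array(P,float)); r=cv2.Rodrigues(c['V'][:3,:3])[0]
    return cv2.projectPoints(P,r,c['V'][:3,3],c['K'],c['D'])[0][:,0]
def crop(c,fn,x0,y0,x1,y1,s):
    cv2.imwrite('pics/'+fn,cv2.resize(c['px'][y0:y1,x0:x1],None,fx=s,fy=s,interpolation=cv2.INTER_CUBIC))
def yaw():
    T=tool(); return T
E
python3 - <<'E'
from h import *
np.set_printoptions(precision=4,suppress=True)
a=shot('scene','s0.png');b=shot('top','t0.png');w=shot('wrist','w0.png')
print(read_state());print(tool())
big=np.vstack([np.hstack([cv2.resize(a['px'],(400,300)),cv2.resize(w['px'],(400,300))])])
cv2.imwrite('pics/m0.png',big); cv2.imwrite('pics/t0b.png',cv2.resize(b['px'],(800,600),interpolation=cv2.INTER_CUBIC))
for c in (a,b,w): print(c['V'],c['K'][0,0],c['D'])
E
```

```text
{'clock': 0.15, 'qpos': array([ 1.0737,  0.3779,  0.0799,  1.2744, -0.    ,  1.4605]), 'joint_velocities': array([ 0.0004, -0.002 ,  0.005 , -0.0002,  0.0008, -0.001 ]), 'joint_torque': array([  0.0012, -46.4035,  27.0171,   0.0139,  -0.0001,  -0.    ]), 'tool_pos': array([0.2167, 0.5321, 0.2306]), 'orientation': array([-0.0002,  0.1922,  0.9814, -0.0008]), 'force': array([ 1.2056, -0.3534,  0.8269]), 'torque': array([-0.0528, -0.0042, -0.0299]), 'gripper_force': 0.0, 'opening': 0.085508183815851}
[[-0.9261  0.3772 -0.0008  0.2167]
 [ 0.3772  0.9261 -0.0014  0.5321]
 [ 0.0002 -0.0016 -1.      0.2306]
 [ 0.      0.      0.      1.    ]]
[[-0.6841  0.7292 -0.0176  0.3551]
 [ 0.531   0.4812 -0.6975 -0.2358]
 [-0.5002 -0.4865 -0.7164  1.4914]
 [ 0.      0.      0.      1.    ]] 373.45549205248403 [-0.0101  0.      0.      0.      0.    ]
[[-0.0111 -0.9999  0.0058  0.0208]
 [-0.997   0.0106 -0.0762  0.5411]
 [ 0.0761 -0.0067 -0.9971  1.3615]
 [ 0.      0.      0.      1.    ]] 495.2657870413839 [0.0072 0.     0.     0.     0.    ]
[[ 0.3764  0.9265 -0.0011 -0.5746]
 [ 0.8881 -0.3605  0.2852 -0.0381]
 [ 0.2638 -0.1083 -0.9585  0.3773]
 [ 0.      0.      0.      1.    ]] 278.6292827314439 [-0.0227  0.      0.      0.      0.    ]
```

View pics/t0b.png

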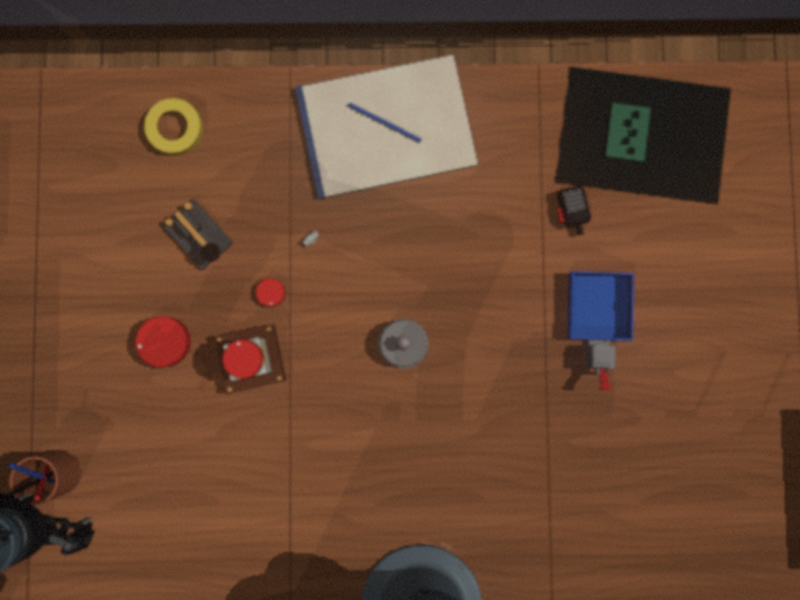

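View pics/m0.png

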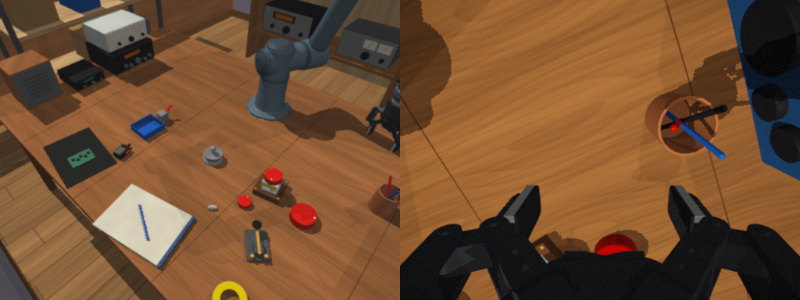

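The top view (800x600 scale) shows the mount at (404,343), the housing at (602,354) with its pan at (600,306), the jar cap at (243,358), a loose adapter at (311,238), the key at (197,234) and the mic at (573,207). The scene view agrees with this.

Run:
```python
from h import *
np.set_printoptions(precision=4,suppress=True)
b=load('t0');s=800/512
for n,u,v,z in [('ball',404,342,.065),('ped',404,344,.035),('housing',602,354,.048),('pancorner1',570,272,.03),('pc2',633,272,.03),('pc3',633,341,.03),('pc4',570,341,.03),('cap',243,358,.107),('holder tl',211,340,.026),('tr',273,325,.026),('br',285,379,.026),('bl',227,391,.026),('dad',311,238,.007),('key',197,234,.03),('mic',573,207,.02),('levertip',606,388,.06),('big',162,342,.0),('small',270,292,0)]:
    print(n,atz(b,(u+.5)/s-.5,(v+.5)/s-.5,z))
c=b['px']
m=np.hstack([cv2.resize(c[115:205,340:430],(400,400),interpolation=3)[:, :],cv2.resize(c[140:260,80:200],(400,400),interpolation=3)])
cv2.imwrite('pics/m1.png',m)
```

```text
ball [0.4614 0.0227 0.065 ]
ped [0.4585 0.0227 0.035 ]
housing [ 0.4371 -0.3221  0.048 ]
pancorner1 [ 0.5833 -0.2741  0.03  ]
pc2 [ 0.5821 -0.3863  0.03  ]
pc3 [ 0.4595 -0.3822  0.03  ]
pc4 [ 0.4607 -0.2708  0.03  ]
cap [0.4371 0.2905 0.107 ]
holder tl [0.4695 0.3639 0.026 ]
tr [0.4948 0.2545 0.026 ]
br [0.3994 0.2331 0.026 ]
bl [0.3796 0.335  0.026 ]
dad [0.6526 0.1892 0.007 ]
key [0.6583 0.3893 0.03  ]
mic [ 0.7022 -0.2849  0.02  ]
levertip [ 0.3787 -0.3241  0.06  ]
big [0.4675 0.4582 0.    ]
small [0.5558 0.2644 0.    ]
```

View pics/m1.png

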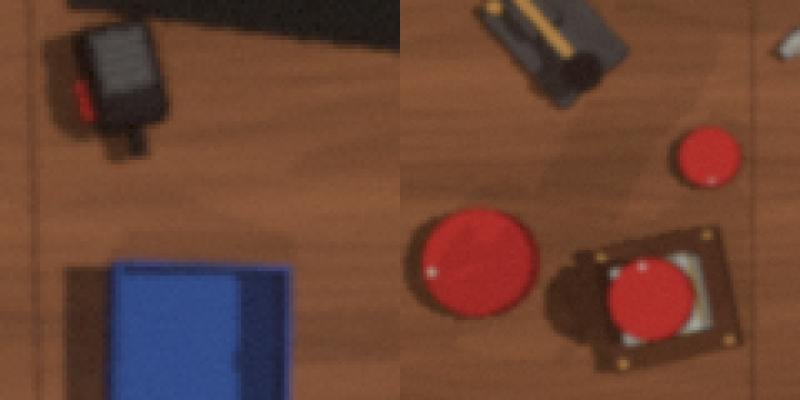

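```bash
cat >> h.py <<'E'
def plan(pos,head=None,T=None,Rt=None):
    """rotation to do first (tool rotvec deg), then shift in cm in turned tool axes"""
    T=tool() if T is None else T
    if Rt is None:
        if head is None: Rt=T[:3,:3]
        else:
            h=np.radians(head); x=np.array([np.cos(h),np.sin(h),0]); z=np.array([0,0,-1.]); Rt=np.c_[x,np.cross(z,x),z]
    rv=np.degrees(R.from_matrix(T[:3,:3].T@Rt).as_rotvec()); d=Rt.T@(np.array(pos)-T[:3,3])*100
    print('rot',rv.round(2),'n',np.ceil(abs(rv).max()/10.7),'| shift cm',d.round(2),'n',np.ceil(np.linalg.norm(d)/6.25))
    T=np.eye(4);T[:3,:3]=Rt;T[:3,3]=pos; return T
E
python3 - <<'E'
from h import *
np.set_printoptions(precision=4,suppress=True)
print(np.array(get_image('wrist')['mount']))
T=plan([.42,.2,.26],180)
T=plan([.43,0,.26],180,T)
T=plan([.40,-.325,.22],180,T)
E
```

```text
[[ 0.0009 -0.9584 -0.2853  0.0716]
 [ 1.      0.0006  0.001   0.0003]
 [-0.0007 -0.2853  0.9584 -0.1414]
 [ 0.      0.      0.      1.    ]]
rot [ -0.07  -0.02 -22.16] n 3.0 | shift cm [-20.33 -33.22  -2.93] n 7.0
rot [0. 0. 0.] n 0.0 | shift cm [ -1. -20.   0.] n 4.0
rot [0. 0. 0.] n 0.0 | shift cm [  3.  -32.5   4. ] n 6.0
```

Emit:
step_arm:
  steps:
    - {"offset":[0,0,-1],"delta_rot":[0,0,-7.4]}
    - {"offset":[0,0,-1],"delta_rot":[0,0,-7.4]}
    - {"offset":[0,0,-1],"delta_rot":[0,0,-7.4]}
    - {"offset":[-3,-5,0]}
    - {"offset":[-3,-5,0]}
    - {"offset":[-3,-5,0]}
    - {"offset":[-3,-5,0]}
    - {"offset":[-3,-5,0]}

```text
validation failed for argument at $.st...
```

Emit:
step_arm:
  steps:
    - {"offset":[-3,-5,0]}
    - {"offset":[-2,-5,0]}
    - {"offset":[0,-6,0]}
    - {"offset":[0,-6,0]}
    - {"offset":[0,-6,0]}
    - {"offset":[0,-6,0]}
    - {"offset":[0,-6,0]}
    - {"offset":[0,-5,0]}

```text
validation failed for argument at $.st...
```

Emit:
step_arm:
  steps:
    - {"offset":[0,-5,0]}
    - {"offset":[0,-5,0]}
    - {"offset":[0,-5,0]}
    - {"offset":[0,-5,0]}
    - {"offset":[0,-5,0]}
    - {"offset":[0,-5,0]}
    - {"offset":[0,0,2]}
    - {"offset":[0,0,0]}

```text
validation failed for argument at $.st...
```

Run:
```python
from h import *
np.set_printoptions(precision=4,suppress=True)
w=shot('wrist','w1.png');print(tool(),read_state()['clock'],read_state()['qpos'])
cv2.imwrite('pics/w1b.png',cv2.resize(w['px'],(800,600),interpolation=3))
```

```text
[[-0.9261  0.3773 -0.0005  0.2168]
 [ 0.3773  0.9261 -0.0009  0.5322]
 [ 0.0001 -0.001  -1.      0.2308]
 [ 0.      0.      0.      1.    ]] 0.25 [ 1.0737  0.3777  0.0803  1.2744 -0.      1.4605]
```

View pics/w1b.png

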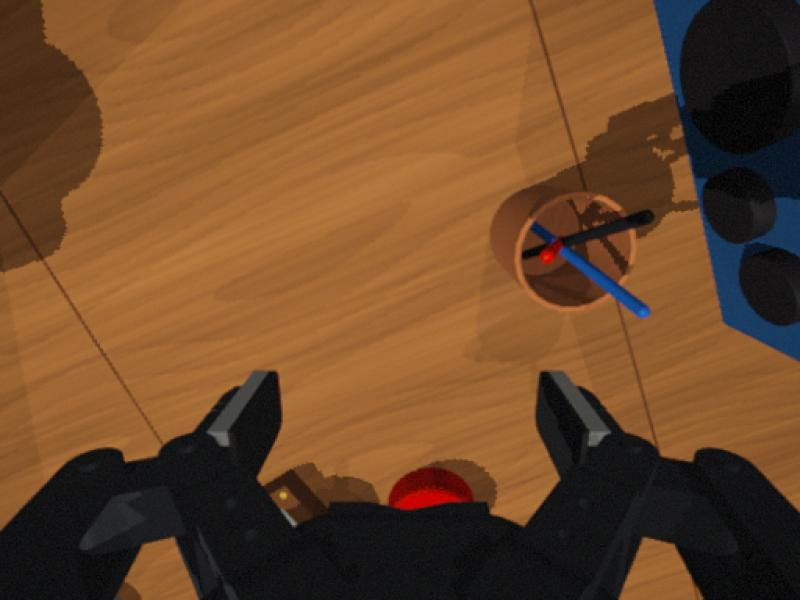

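Emit:
step_arm:
  steps:
    - {"offset":[0,0,-1],"delta_rot":[0,0,-7.4],"hand":8.5}
    - {"offset":[0,0,-1],"delta_rot":[0,0,-7.4],"hand":8.5}
    - {"offset":[0,0,-1],"delta_rot":[0,0,-7.4],"hand":8.5}
    - {"offset":[-3,-5,0],"delta_rot":[0,0,0],"hand":8.5}
    - {"offset":[-3,-5,0],"delta_rot":[0,0,0],"hand":8.5}
    - {"offset":[-3,-5,0],"delta_rot":[0,0,0],"hand":8.5}
    - {"offset":[-3,-5,0],"delta_rot":[0,0,0],"hand":8.5}
    - {"offset":[-3,-5,0],"delta_rot":[0,0,0],"hand":8.5}

```text
clock: 1.25
tool_pos: [0.3677, 0.281, 0.2614]
orientation: [0.0, -0.001, 1.0, 0.0]
force: [1.1, 0.5, 0.9]
opening: 0.0847
gripper_force: 0.0
```

Emit:
step_arm:
  steps:
    - {"offset":[-3,-5,0],"delta_rot":[0,0,0],"hand":8.5}
    - {"offset":[-3,-5,0],"delta_rot":[0,0,0],"hand":8.5}
    - {"offset":[-3,-5,0],"delta_rot":[0,0,0],"hand":8.5}
    - {"offset":[0,-6,0],"delta_rot":[0,0,0],"hand":8.5}
    - {"offset":[0,-6,0],"delta_rot":[0,0,0],"hand":8.5}
    - {"offset":[0,-6,0],"delta_rot":[0,0,0],"hand":8.5}
    - {"offset":[0,-6,0],"delta_rot":[0,0,0],"hand":8.5}
    - {"offset":[0,-6,0],"delta_rot":[0,0,0],"hand":8.5}

```text
clock: 2.25
tool_pos: [0.4571, -0.1692, 0.2614]
orientation: [0.0, -0.0, 1.0, 0.0]
force: [1.6, -0.1, 0.3]
opening: 0.085
gripper_force: 0.0
```

Emit:
step_arm:
  steps:
    - {"offset":[0,-5,0],"delta_rot":[0,0,0],"hand":8.5}
    - {"offset":[0,-5,0],"delta_rot":[0,0,0],"hand":8.5}
    - {"offset":[0,-5,0],"delta_rot":[0,0,0],"hand":8.5}
    - {"offset":[0,0,1],"delta_rot":[0,0,0],"hand":8.5}
    - {"offset":[0,0,0],"delta_rot":[0,0,0],"hand":8.5}

```text
clock: 2.88
tool_pos: [0.4567, -0.3164, 0.25]
orientation: [-0.001, -0.0, 1.0, 0.001]
force: [0.9, 1.4, 0.4]
opening: 0.0852
gripper_force: 0.0
```

Run:
```python
from h import *
np.set_printoptions(precision=4,suppress=True)
w=shot('wrist','w1.png');print(tool(),read_state()['clock'],read_state()['qpos'])
cv2.imwrite('pics/w1b.png',cv2.resize(w['px'],(800,600),interpolation=3))
```

```text
[[-1.     -0.0013 -0.0012  0.4571]
 [-0.0013  1.      0.0017 -0.3161]
 [ 0.0012  0.0017 -1.      0.2507]
 [ 0.      0.      0.      1.    ]] 2.925 [-0.7194  0.3351  0.0699  1.3075  0.0005 -0.7208]
```

View pics/w1b.png

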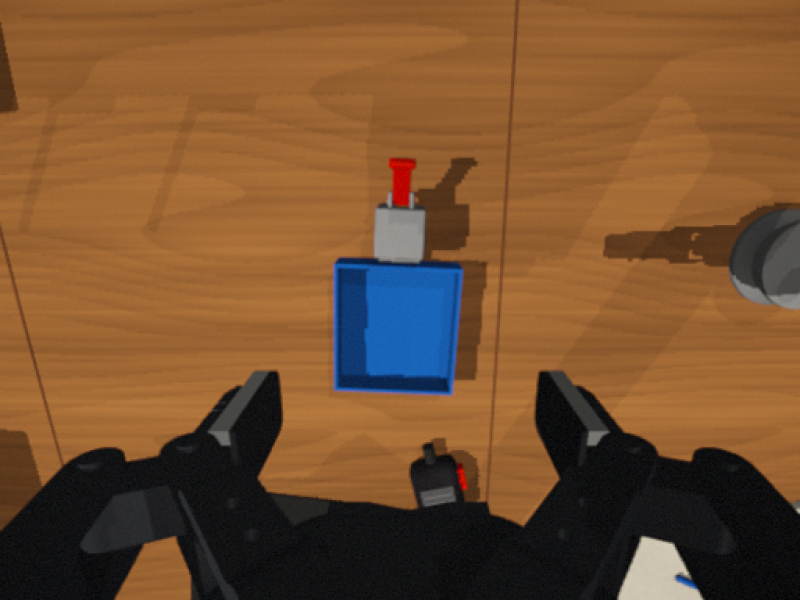

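The wrist view (800x600) shows the housing top spanning about (376–425, 207–262), the pan rim corners at (335,260), (462,264), (453,394) and (336,389), and the lever up toward the base.

Run:
```python
from h import *
np.set_printoptions(precision=4,suppress=True)
b=load('w1');s=800/512
f=lambda u,v,z:atz(b,(u+.5)/s-.5,(v+.5)/s-.5,z)
for p in [(377,207),(425,207),(422,262),(375,262)]: print(f(*p,.048))
for p in [(335,260),(462,264),(453,394),(336,389)]: print(f(*p,.03))
print(f(402,162,.064), f(400,234,.048))
```

```text
[ 0.4142 -0.3401  0.048 ]
[ 0.4142 -0.3028  0.048 ]
[ 0.4577 -0.3047  0.048 ]
[ 0.4577 -0.3425  0.048 ]
[ 0.4598 -0.3776  0.03  ]
[ 0.4632 -0.2702  0.03  ]
[ 0.5863 -0.274   0.03  ]
[ 0.5811 -0.3824  0.03  ]
[ 0.3809 -0.3204  0.064 ] [ 0.4352 -0.3223  0.048 ]
```

Run:
```python
from h import *
T=plan([.436,-.3227,.09],178.1)
T=plan([.436,-.3227,.010],178.1,T)
```

```text
rot [ 0.09 -0.07  1.98] n 1.0 | shift cm [ 2.08 -0.73 16.07] n 3.0
rot [0. 0. 0.] n 0.0 | shift cm [0. 0. 8.] n 2.0
```

Emit:
step_arm:
  steps:
    - {"offset":[0,0,0],"delta_rot":[0,0,2],"hand":8.5}
    - {"offset":[0.7,-0.25,5.3],"delta_rot":[0,0,0],"hand":8.5}
    - {"offset":[0.7,-0.25,5.4],"delta_rot":[0,0,0],"hand":8.5}
    - {"offset":[0.7,-0.25,5.4],"delta_rot":[0,0,0],"hand":8.5}
    - {"offset":[0,0,3],"delta_rot":[0,0,0],"hand":8.5}
    - {"offset":[0,0,3],"delta_rot":[0,0,0],"hand":8.5}
    - {"offset":[0,0,2],"delta_rot":[0,0,0],"hand":8.5}
    - {"offset":[0,0,0],"delta_rot":[0,0,0],"hand":8.5}

```text
clock: 3.92
tool_pos: [0.4355, -0.3222, 0.0093]
orientation: [-0.001, 0.017, 1.0, 0.001]
force: [-0.4, -0.1, 0.4]
opening: 0.0849
gripper_force: 0.0
```

Emit:
step_arm:
  steps:
    - {"offset":[0,0,0],"delta_rot":[0,0,0],"hand":2}
    - {"offset":[0,0,0],"delta_rot":[0,0,0],"hand":2}
    - {"offset":[0,0,0],"delta_rot":[0,0,0],"hand":2}
    - {"offset":[0,0,0],"delta_rot":[0,0,0],"hand":2}
    - {"offset":[0,0,0],"delta_rot":[0,0,0],"hand":2}
    - {"offset":[0,0,0],"delta_rot":[0,0,0],"hand":2}
  newtons: 100

```text
clock: 4.68
tool_pos: [0.4372, -0.3248, 0.0117]
orientation: [0.001, 0.017, 1.0, -0.001]
force: [-0.8, 0.9, 5.9]
opening: 0.0388
gripper_force: 101.6
```

Run:
```python
from h import *
np.set_printoptions(precision=4,suppress=True)
print(tool(),read_state())
```

```text
[[-0.9994  0.0343  0.0022  0.4372]
 [ 0.0343  0.9994 -0.0013 -0.3248]
 [-0.0023 -0.0013 -1.      0.0117]
 [ 0.      0.      0.      1.    ]] {'clock': 4.675, 'qpos': array([-0.7557,  0.4839, -0.3651,  0.7193,  0.0006, -0.7214]), 'joint_velocities': array([-0.0009,  0.0008, -0.    , -0.002 , -0.0003,  0.0006]), 'joint_torque': array([ -0.2765, -42.7097,  20.2119,  -0.5288,  -0.1795,   0.0369]), 'tool_pos': array([ 0.4372, -0.3248,  0.0117]), 'orientation': array([ 0.0011,  0.0171,  0.9999, -0.0006]), 'force': array([-0.7663,  0.871 ,  5.9076]), 'torque': array([0.2394, 0.0668, 0.0534]), 'gripper_force': 101.5818840265274, 'opening': 0.03884874108794622}
```

Emit:
step_arm:
  steps:
    - {"offset":[0,0,-1],"delta_rot":[0,0,0],"hand":2}
    - {"offset":[0,0,-2],"delta_rot":[0,0,0],"hand":2}
    - {"offset":[0,0,-4],"delta_rot":[0,0,0],"hand":2}
    - {"offset":[0,0,-4],"delta_rot":[0,0,0],"hand":2}
    - {"offset":[0,0,-4],"delta_rot":[0,0,0],"hand":2}
    - {"offset":[0,0,-4],"delta_rot":[0,0,0],"hand":2}
    - {"offset":[0,0,-2],"delta_rot":[0,0,0],"hand":2}
    - {"offset":[-0.5,2,0],"delta_rot":[0,0,0],"hand":2}

```text
clock: 5.68
tool_pos: [0.4425, -0.3054, 0.2221]
orientation: [0.001, 0.018, 1.0, -0.001]
force: [0.6, 0.5, -3.6]
opening: 0.0388
gripper_force: 101.5
```

Emit:
step_arm:
  steps:
    - {"offset":[-1,4,0],"delta_rot":[0,0,0],"hand":2}
    - {"offset":[-1.2,5,0],"delta_rot":[0,0,0],"hand":2}
    - {"offset":[-1.2,5,0],"delta_rot":[0,0,0],"hand":2}
    - {"offset":[-1.2,5,0],"delta_rot":[0,0,0],"hand":2}
    - {"offset":[-1.2,5,0],"delta_rot":[0,0,0],"hand":2}
    - {"offset":[-1.2,4,0],"delta_rot":[0,0,0],"hand":2}
    - {"offset":[-1,3,0],"delta_rot":[0,0,0],"hand":2}
    - {"offset":[-0.8,1.8,0],"delta_rot":[0,0,0],"hand":2}

```text
clock: 6.68
tool_pos: [0.5398, 0.0229, 0.2189]
orientation: [-0.002, 0.016, 1.0, 0.0]
force: [0.3, -0.1, -4.1]
opening: 0.0389
gripper_force: 101.4
```

Run:
```python
from h import *
np.set_printoptions(precision=4,suppress=True)
print(tool(),read_state()['opening'],read_state()['gripper_force'],read_state()['force'],read_state()['torque'])
w=shot('wrist','w2.png'); t=shot('top','t2.png'); s=shot('scene','s2.png')
print(proj(s,[[.53,.02,.2]]),proj(s,[[.46,.0227,.057]]),proj(t,[[.53,.02,.2],[.46,.0227,.057]]))
cv2.imwrite('pics/m2.png',np.hstack([cv2.resize(w['px'][0:240,130:450],(400,300),interpolation=3),cv2.resize(t['px'][110:260,180:380],(400,300),interpolation=3)]))
```

```text
[[-0.9995  0.032  -0.0033  0.5398]
 [ 0.032   0.9995  0.0006  0.0229]
 [ 0.0033  0.0005 -1.      0.2189]
 [ 0.      0.      0.      1.    ]] 0.038876802322278026 101.41965329647064 [ 0.2585 -0.1419 -4.1249] [-0.0324  0.0728 -0.006 ]
[[256.1916 166.3758]] [[272.2214 189.3992]] [[259.2454 189.3501]
 [258.3899 219.2921]]
```

View pics/m2.png

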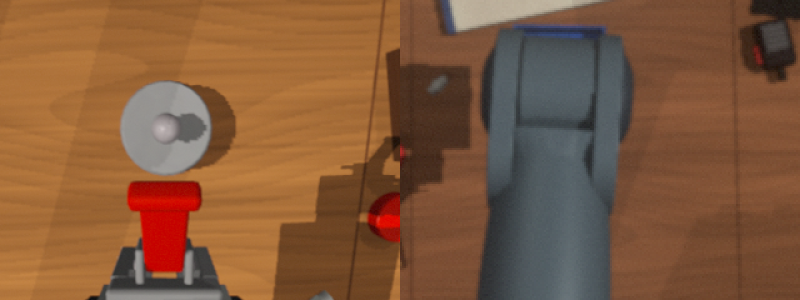

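The wrist half of the picture shows the pedestal disc and ball at crop (166,128), and the lever (centre x≈165), brackets and housing edge below it. The arm hides the dish in the top view.

Run:
```python
from h import *
np.set_printoptions(precision=4,suppress=True)
w=load('w2'); T=np.array([[-0.9995,0.032,-0.0033,0.5398],[0.032,0.9995,0.0006,0.0229],[0.0033,0.0005,-1,0.2189],[0,0,0,1]])
f=lambda x,y,z:atz(w,130+(x+.5)/1.25-.5,(y+.5)/1.25-.5,z)
print('disc',f(166,128,.035),'ball',f(166,128,.0605), 'disc edges',f(121,128,.035),f(211,128,.035),f(166,81,.035),f(166,175,.035))
# model in tool: dish x = -tool x ... socket axis at tool x=a, underside at tool z=+0.0117
for a in (.0,.003,.006):
    pts=[]
    for dx,y,h in [(-.024-.042*np.cos(.75)-.002,0,.034+.042*np.sin(.75)+.003),(-.020,.02,.048),(-.020,-.02,.048),(.02,-.02,.048)]:
        pts.append((T@np.array([a-dx,y,.0117-h,1]))[:3])
    p=proj(w,pts); print(a,(p[:,0]-130)*1.25,p[:,1]*1.25)
# housing edge y -> rows
hsv=cv2.cvtColor(w['px'],cv2.COLOR_BGR2HSV)
for u in (225,255,262,270,290,300): print(u,w['px'][212:244:1,u].mean(1).round().astype(int))
print([ (v,w['px'][v,205:325].mean(1).astype(int)[::2]) for v in (234,240)])
```

```text
disc [0.4626 0.0274 0.035 ] ball [0.4631 0.0272 0.0605] disc edges [ 0.4613 -0.0128  0.035 ] [0.4638 0.0676 0.035 ] [0.4237 0.0286 0.035 ] [0.5043 0.0262 0.035 ]
0.0 [163.8636 223.9609 103.4689 109.0216] [194.7298 295.7981 295.7315 394.9534]
0.003 [163.8747 224.4282 103.0162 108.6348] [182.8463 287.5181 287.4485 388.1792]
0.006 [163.8861 224.901  102.5582 108.2434] [170.736  279.1095 279.0369 381.3041]
225 [ 51  47  52  51  50  52  51  50  63  69  58  51  51  50  49  53  51  50
  61  80 102 114 125 135 144 146 146 145 144 145 145 145]
255 [ 66  68  66  67  69  86 106 122 124 111  77  53  51  54  52  51  51  51
  61  79  99 115 126 134 143 146 146 145 147 147 146 140]
262 [ 65  65  68  65  69  86 106 123 122 113  81  49  49  52  51  52  50  52
  61  81 100 116 126 136 145 148 147 142 136 127 114  95]
270 [ 67  66  66  69  69  83  97 114 119 113  84  54  49  51  51  51  49  52
  59  79 101 116 126 136 144 149 148 140 139 129 115  94]
290 [ 59  55  56  60  65  66  65  58  56  58  57  52  54  52  49  50  54  52
  59  79 100 113 124 134 144 147 142 135 127 113  93  83]
300 [ 77  65  64  61  60  61  60  65  76  79  71  63  62  62  63  62  55  54
  57  76  99 112 126 133 142 146 139 134 128 101  84  82]
[(234, array([115, 117, 111,  63,  62, 127, 130, 123, 124, 124, 125, 124, 126,
       125, 124, 125, 126, 125, 124, 123, 125, 125, 125, 125, 124, 125,
       125, 126, 125, 125, 125, 125, 126, 125, 127, 127, 125, 125, 124,
       125, 123, 125, 124, 125, 125, 123, 125, 125, 123, 123, 118,  91,
        77,  78, 112, 118, 119, 119, 119, 117])), (240, array([ 20,  40,  60,  61,  63, 121, 145, 144, 144, 145, 144, 144, 146,
       145, 146, 145, 146, 144, 146, 146, 144, 146, 147, 145, 145, 146,
       146, 145, 136, 136, 137, 135, 136, 137, 136, 136, 137, 136, 136,
       135, 135, 133, 126, 129, 127, 127, 127, 126, 126, 127, 109,  86,
        77,  74,  77,  50,  17,  23,  19,  31]))]
```

Run:
```python
from h import *
T=plan([.4645,.025,.095],178.1)
```

```text
rot [-0.02 -0.1   0.02] n 1.0 | shift cm [ 7.61  0.13 12.45] n 3.0
```

Emit:
step_arm:
  steps:
    - {"offset":[2.5,0.05,0],"delta_rot":[0,0,0],"hand":2}
    - {"offset":[3,0.05,2],"delta_rot":[0,0,0],"hand":2}
    - {"offset":[2.1,0.03,3],"delta_rot":[0,0,0],"hand":2}
    - {"offset":[0,0,3],"delta_rot":[0,0,0],"hand":2}
    - {"offset":[0,0,3],"delta_rot":[0,0,0],"hand":2}
    - {"offset":[0,0,1.4],"delta_rot":[0,0,0],"hand":2}
    - {"offset":[0,0,0],"delta_rot":[0,0,0],"hand":2}
    - {"offset":[0,0,0],"delta_rot":[0,0,0],"hand":2}

```text
clock: 7.82
tool_pos: [0.4662, 0.0241, 0.0974]
orientation: [0.001, 0.017, 1.0, -0.0]
force: [0.7, 0.5, -2.7]
opening: 0.0389
gripper_force: 101.5
```

Run:
```python
from h import *
np.set_printoptions(precision=4,suppress=True)
T=tool();print(T,read_state()['force'])
s=shot('scene','s3.png'); 
o=(T@np.array([.0025,0,.0117,1]))[:3]; print('underside centre',o)
P=np.array([[.462,.025,.057],[.462,.025,.0695],[.462,.025,.035],o]);p=proj(s,P);print(p)
x0,y0=int(p[0,0])-40,int(p[0,1])-40; print(x0,y0)
cv2.imwrite('pics/m3.png',cv2.resize(s['px'][y0:y0+60,x0:x0+80],(800,600),interpolation=3))
```

```text
[[-0.9994  0.0347  0.0018  0.4662]
 [ 0.0347  0.9994 -0.0002  0.0241]
 [-0.0018 -0.0001 -1.      0.0974]
 [ 0.      0.      0.      1.    ]] [ 0.7     0.5274 -2.7263]
underside centre [0.4637 0.0242 0.0857]
[[272.3473 190.0589]
 [272.4087 187.2998]
 [272.2414 194.817 ]
 [271.9469 183.8284]]
232 150
```

View pics/m3.png

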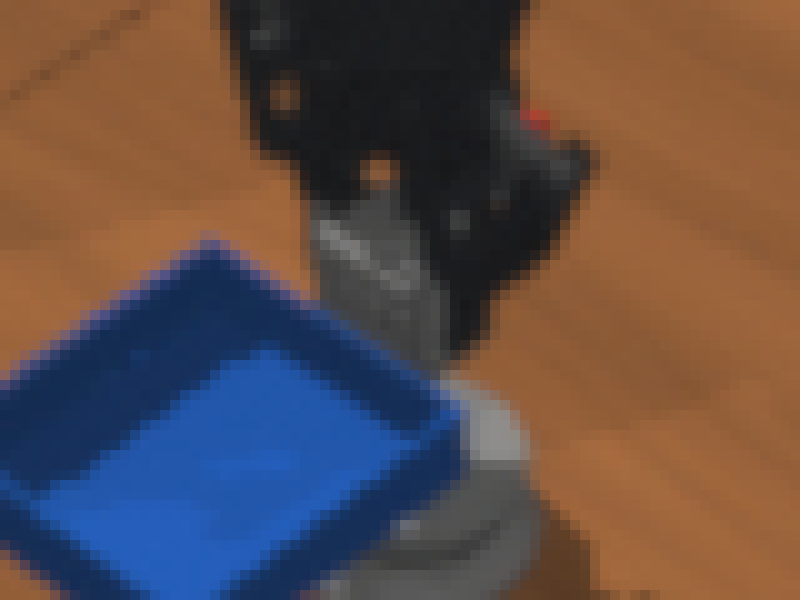

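The scene crop shows the pan hiding the ball, so I will feel for it instead.

Emit:
step_arm:
  steps:
    - {"offset":[0.1,0.08,0.5],"delta_rot":[0,0,0],"hand":2}
    - {"offset":[0.05,0,0.5],"delta_rot":[0,0,0],"hand":2}
    - {"offset":[0,0,0],"delta_rot":[0,0,0],"hand":2}

```text
clock: 8.25
tool_pos: [0.4631, 0.0254, 0.0858]
orientation: [-0.001, 0.017, 1.0, 0.0]
force: [0.0, -0.4, -3.3]
opening: 0.0392
gripper_force: 101.5
```

Emit:
step_arm:
  steps:
    - {"offset":[0,0,0.5],"delta_rot":[0,0,0],"hand":2}
    - {"offset":[0,0,0],"delta_rot":[0,0,0],"hand":2}

```text
clock: 8.5
tool_pos: [0.4633, 0.0254, 0.0808]
orientation: [-0.0, 0.017, 1.0, 0.0]
force: [0.3, -0.4, -3.8]
opening: 0.0389
gripper_force: 101.5
```

Emit:
step_arm:
  steps:
    - {"offset":[0,0,0.5],"delta_rot":[0,0,0],"hand":2}
    - {"offset":[0,0,0],"delta_rot":[0,0,0],"hand":2}

```text
clock: 8.75
tool_pos: [0.4633, 0.0253, 0.0758]
orientation: [-0.0, 0.017, 1.0, 0.0]
force: [-1.0, -0.2, -4.4]
opening: 0.0389
gripper_force: 101.5
```

Emit:
step_arm:
  steps:
    - {"offset":[0,0,0.4],"delta_rot":[0,0,0],"hand":2}
    - {"offset":[0,0,0],"delta_rot":[0,0,0],"hand":2}

```text
clock: 9.0
tool_pos: [0.4634, 0.0253, 0.072]
orientation: [-0.0, 0.017, 1.0, 0.0]
force: [0.2, 1.3, -3.5]
opening: 0.0391
gripper_force: 101.5
```

Emit:
step_arm:
  steps:
    - {"offset":[0,0,0.3],"delta_rot":[0,0,0],"hand":2}
    - {"offset":[0,0,0],"delta_rot":[0,0,0],"hand":2}

```text
clock: 9.25
tool_pos: [0.4635, 0.0253, 0.0691]
orientation: [-0.0, 0.017, 1.0, 0.0]
force: [0.1, -0.2, -4.5]
opening: 0.0388
gripper_force: 101.5
```

Emit:
step_arm:
  steps:
    - {"offset":[0,0,0.3],"delta_rot":[0,0,0],"hand":2}
    - {"offset":[0,0,0],"delta_rot":[0,0,0],"hand":2}

```text
clock: 9.5
tool_pos: [0.4635, 0.0253, 0.066]
orientation: [-0.0, 0.017, 1.0, 0.0]
force: [0.2, 0.2, -3.6]
opening: 0.0389
gripper_force: 101.5
```

Emit:
step_arm:
  steps:
    - {"offset":[0,0,0.5],"delta_rot":[0,0,0],"hand":2}
    - {"offset":[0,0,0.5],"delta_rot":[0,0,0],"hand":2}
    - {"offset":[0,0,0.5],"delta_rot":[0,0,0],"hand":2}
    - {"offset":[0,0,0],"delta_rot":[0,0,0],"hand":2}

```text
clock: 10.0
tool_pos: [0.4633, 0.0254, 0.0507]
orientation: [-0.0, 0.017, 1.0, 0.0]
force: [1.1, -0.4, -3.5]
opening: 0.0388
gripper_force: 101.5
```

Emit:
step_arm:
  steps:
    - {"offset":[0,0,0.2],"delta_rot":[0,0,0],"hand":2}
    - {"offset":[0,0,0],"delta_rot":[0,0,0],"hand":2}

```text
clock: 10.25
tool_pos: [0.4637, 0.0253, 0.0492]
orientation: [-0.0, 0.017, 1.0, 0.0]
force: [-0.3, 0.0, -2.5]
opening: 0.0386
gripper_force: 101.5
```

Emit:
step_arm:
  steps:
    - {"offset":[0,0,0.2],"delta_rot":[0,0,0],"hand":2}
    - {"offset":[0,0,0],"delta_rot":[0,0,0],"hand":2}

```text
clock: 10.5
tool_pos: [0.4636, 0.0253, 0.0472]
orientation: [-0.0, 0.017, 1.0, 0.0]
force: [0.4, 0.4, -3.3]
opening: 0.039
gripper_force: 101.5
```

Emit:
step_arm:
  steps:
    - {"offset":[0,0,0.15],"delta_rot":[0,0,0],"hand":2}
    - {"offset":[0,0,0.1],"delta_rot":[0,0,0],"hand":2}
    - {"offset":[0,0,0],"delta_rot":[0,0,0],"hand":2}

```text
clock: 10.88
tool_pos: [0.4637, 0.0253, 0.0467]
orientation: [0.0, 0.017, 1.0, -0.0]
force: [-7.4, 0.6, 17.0]
opening: 0.0387
gripper_force: 104.1
```

Emit:
step_arm:
  steps:
    - {"offset":[0,0,0.15],"delta_rot":[0,0,0],"hand":2}
    - {"offset":[0,0,0],"delta_rot":[0,0,0],"hand":2}

```text
clock: 11.12
tool_pos: [0.4638, 0.0253, 0.0467]
orientation: [0.001, 0.017, 1.0, -0.0]
force: [-13.1, 0.7, 31.0]
opening: 0.0389
gripper_force: 105.9
```

Emit:
step_arm:
  steps:
    - {"offset":[0,0,-0.25],"delta_rot":[0,0,0],"hand":2}
    - {"offset":[0,0,0],"delta_rot":[0,0,0],"hand":5}
    - {"offset":[0,0,0],"delta_rot":[0,0,0],"hand":7}
    - {"offset":[0,0,0],"delta_rot":[0,0,0],"hand":7}
    - {"offset":[0,0,-3],"delta_rot":[0,0,0],"hand":7}
    - {"offset":[0,0,-5],"delta_rot":[0,0,0],"hand":7}
    - {"offset":[0,0,-3],"delta_rot":[0,0,0],"hand":0}
    - {"offset":[3,0,0],"delta_rot":[0,0,0],"hand":0}

```text
clock: 12.12
tool_pos: [0.4379, 0.0259, 0.1587]
orientation: [0.004, 0.017, 1.0, -0.0]
force: [-0.5, -0.7, -0.6]
opening: 0.034
gripper_force: 0.0
```

Emit:
step_arm:
  steps:
    - {"offset":[3.2,0,0],"delta_rot":[0,0,0],"hand":0}
    - {"offset":[0,0,0],"delta_rot":[0,0,0],"hand":0}
    - {"offset":[0,0,0],"delta_rot":[0,0,0],"hand":0}
    - {"offset":[0,0,0],"delta_rot":[0,0,0],"hand":0}

```text
clock: 12.62
tool_pos: [0.4029, 0.0273, 0.1559]
orientation: [0.0, 0.017, 1.0, 0.0]
force: [0.7, -0.1, 0.3]
opening: 0.0002
gripper_force: 0.0
```

Run:
```python
from h import *
np.set_printoptions(precision=4,suppress=True)
T=tool();print(T,read_state()['force'])
w=shot('wrist','w4.png');t=shot('top','t4.png')
plan([.4013,.0274,.115],178.1)
cv2.imwrite('pics/m4.png',np.hstack([cv2.resize(w['px'],(400,300),interpolation=3),cv2.resize(t['px'][110:260,180:380],(400,300),interpolation=3)]))
```

```text
[[-0.9994  0.0343  0.001   0.4029]
 [ 0.0343  0.9994  0.      0.0273]
 [-0.001   0.0001 -1.      0.1559]
 [ 0.      0.      0.      1.    ]] [ 0.7322 -0.0592  0.2878]
rot [ 0.    0.02 -0.06] n 1.0 | shift cm [0.13 0.   4.08] n 1.0
```

View pics/m4.png

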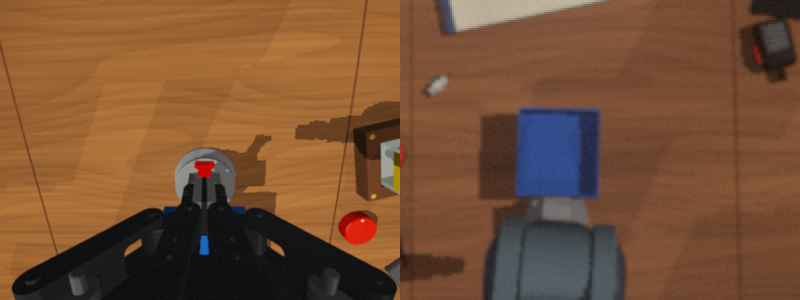

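The dish is seated on the mount and the closed fingertips are over the red lever at (204,168), so I press now.

Emit:
step_arm:
  steps:
    - {"offset":[0.1,0,2.5],"delta_rot":[0,0,0],"hand":0}
    - {"offset":[0,0,2.5],"delta_rot":[0,0,0],"hand":0}
    - {"offset":[0,0,0],"delta_rot":[0,0,0],"hand":0}

```text
clock: 13.1
tool_pos: [0.3993, 0.0276, 0.1044]
orientation: [-0.002, 0.017, 1.0, 0.0]
force: [-1.0, -0.6, -0.3]
opening: -0.0001
gripper_force: 0.0
```

Emit:
step_arm:
  steps:
    - {"offset":[0,0,0.5],"delta_rot":[0,0,0],"hand":0}
    - {"offset":[0,0,0.5],"delta_rot":[0,0,0],"hand":0}
    - {"offset":[0,0,0],"delta_rot":[0,0,0],"hand":0}

```text
clock: 13.48
tool_pos: [0.3999, 0.0275, 0.0961]
orientation: [-0.001, 0.017, 1.0, -0.0]
force: [-2.9, -0.1, 2.0]
opening: -0.0001
gripper_force: 1.0
```

Emit:
step_arm:
  steps:
    - {"offset":[0,0,0.5],"delta_rot":[0,0,0],"hand":0}
    - {"offset":[0,0,0.5],"delta_rot":[0,0,0],"hand":0}
    - {"offset":[0,0,0.5],"delta_rot":[0,0,0],"hand":0}
    - {"offset":[0,0,0],"delta_rot":[0,0,0],"hand":0}

```text
clock: 13.98
tool_pos: [0.401, 0.0275, 0.0808]
orientation: [0.0, 0.017, 1.0, 0.0]
force: [-0.0, 0.3, 0.2]
opening: -0.0004
gripper_force: 0.0
```

Emit:
step_arm:
  steps:
    - {"offset":[0,0,0.4],"delta_rot":[0,0,0],"hand":0}
    - {"offset":[0,0,0.3],"delta_rot":[0,0,0],"hand":0}
    - {"offset":[0,0,0],"delta_rot":[0,0,0],"hand":0}

```text
clock: 14.35
tool_pos: [0.4011, 0.0275, 0.0736]
orientation: [0.0, 0.017, 1.0, 0.0]
force: [0.4, 0.3, 0.5]
opening: -0.0001
gripper_force: 0.0
```

Emit:
step_arm:
  steps:
    - {"offset":[0,0,0.15],"delta_rot":[0,0,0],"hand":0}
    - {"offset":[0,0,0],"delta_rot":[0,0,0],"hand":0}

```text
clock: 14.6
tool_pos: [0.4012, 0.0274, 0.0726]
orientation: [0.0, 0.017, 1.0, 0.0]
force: [-2.1, 0.2, 5.5]
opening: -0.0001
gripper_force: 3.0
```

Emit:
step_arm:
  steps:
    - {"offset":[0,0,0.15],"delta_rot":[0,0,0],"hand":0}
    - {"offset":[0,0,0],"delta_rot":[0,0,0],"hand":0}

```text
clock: 14.85
tool_pos: [0.3998, 0.0275, 0.071]
orientation: [-0.001, 0.017, 1.0, -0.0]
force: [-4.5, -0.2, 8.8]
opening: 0.0001
gripper_force: 4.7
```

Run:
```python
from h import *
s=shot('scene','s5.png');w=shot('wrist','w5.png')
p=proj(s,[.42,.027,.06])[0];print(p)
x0,y0=int(p[0])-40,int(p[1])-40
cv2.imwrite('pics/m5.png',np.hstack([cv2.resize(s['px'][y0:y0+60,x0:x0+80],(400,300),interpolation=3),cv2.resize(w['px'][120:240,180:340],(400,300),interpolation=3)]))
```

```text
[281.27761613 183.00036103]
```

View pics/m5.png

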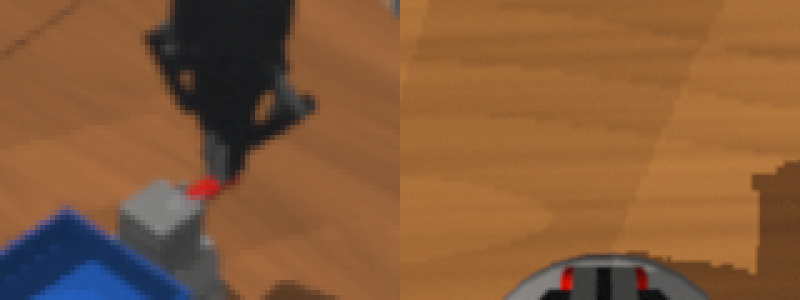

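The scene crop shows the lever now level under the fingertips, and 8.8 N at z=0.071 fits the end stop. Next is the cap.

Emit:
step_arm:
  steps:
    - {"offset":[0,0,-4],"delta_rot":[0,0,0],"hand":0}
    - {"offset":[0,0,-5],"delta_rot":[0,0,0],"hand":0}
    - {"offset":[0,0,-5],"delta_rot":[0,0,0],"hand":0}
    - {"offset":[-0.5,4,-3],"delta_rot":[0,0,0],"hand":8.5}
    - {"offset":[-0.5,5,0],"delta_rot":[0,0,0],"hand":8.5}
    - {"offset":[-0.5,5,0],"delta_rot":[0,0,0],"hand":8.5}
    - {"offset":[-0.5,5,0],"delta_rot":[0,0,0],"hand":8.5}
    - {"offset":[-0.5,5,0],"delta_rot":[0,0,0],"hand":8.5}

```text
clock: 15.95
tool_pos: [0.4345, 0.2684, 0.2408]
orientation: [0.001, 0.017, 1.0, 0.0]
force: [2.0, 0.0, 0.3]
opening: 0.0849
gripper_force: 0.0
```

Emit:
step_arm:
  steps:
    - {"offset":[0,2.5,0],"delta_rot":[0,0,10],"hand":8.5}
    - {"offset":[0,0,0],"delta_rot":[0,0,10],"hand":8.5}
    - {"offset":[0,0,0],"delta_rot":[0,0,10],"hand":8.5}
    - {"offset":[0,0,0],"delta_rot":[0,0,10],"hand":8.5}
    - {"offset":[0,0,0],"delta_rot":[0,0,10],"hand":8.5}
    - {"offset":[0,0,0],"delta_rot":[0,0,10],"hand":8.5}
    - {"offset":[0,0,0],"delta_rot":[0,0,10],"hand":8.5}
    - {"offset":[0,0,0],"delta_rot":[0,0,5],"hand":8.5}

```text
clock: 16.95
tool_pos: [0.4352, 0.2917, 0.2407]
orientation: [0.0, 0.624, 0.782, 0.0]
force: [0.3, -0.0, -0.7]
opening: 0.085
gripper_force: 0.0
```

Run:
```python
from h import *
np.set_printoptions(precision=4,suppress=True)
T=tool();print(T,read_state()['qpos'])
w=shot('wrist','w6.png');t=shot('top','t6.png')
cv2.imwrite('pics/m6.png',np.hstack([cv2.resize(w['px'][60:300,96:416],(600,450),interpolation=3),np.vstack([cv2.resize(t['px'][120:220,200:290],(200,222),interpolation=3),cv2.resize(t['px'][120:180,160:212],(200,228),interpolation=3)])]))
```

```text
[[-0.2223  0.975   0.0006  0.4352]
 [ 0.975   0.2223  0.0004  0.2917]
 [ 0.0003  0.0006 -1.      0.2407]
 [ 0.      0.      0.      1.    ]] [ 0.4692  0.2695 -0.0466  1.2539  0.0001  1.8158]
```

View pics/m6.png

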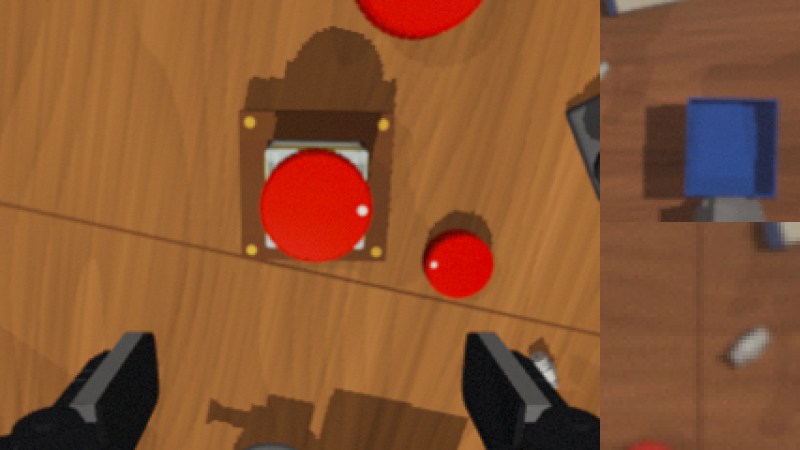

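The wrist view shows the cap top at crop (316,206) inside the holder, whose corners are about (241,111), (393,110), (384,259), (245,259) and screws (250,122), (384,124), (252,249), (377,252). The loose adapter is near (543,370), and the top crop also shows the dish level on the mount.

Run:
```python
from h import *
np.set_printoptions(precision=4,suppress=True)
w=load('w6'); f=lambda x,y,z:atz(w,96+(x+.5)/1.875-.5,60+(y+.5)/1.875-.5,z)
hsv=cv2.cvtColor(w['px'],cv2.COLOR_BGR2HSV)
m=((hsv[...,0]<8)|(hsv[...,0]>172))&(hsv[...,1]>180)&(hsv[...,2]>140)
n,l,st,ce=cv2.connectedComponentsWithStats(m.astype(np.uint8))
for i in range(1,n):
    if st[i,4]>200: print(st[i],ce[i],atz(w,*ce[i],.09),atz(w,*ce[i],.085))
s=[f(*p,.026) for p in [(250,122),(384,124),(252,249),(377,252)]]; print(np.array(s),np.mean(s,0))
for a,b in [(0,1),(2,3),(0,2),(1,3)]: d=s[b]-s[a]; print(np.linalg.norm(d),np.degrees(np.arctan2(d[1],d[0])))
c=[f(*p,.026) for p in [(241,111),(393,110),(384,259),(245,259)]]; print(np.array(c),np.mean(c,0))
print('dad',f(543,370,.008))
t=load('t6'); u=np.array([748,345]); print('dad top',atz(t,160+(748-600)*52/200,120+(345-222)*60/228,.008))
```

```text
[ 282    0   80   81 5154] [321.1108  38.3609] [0.4617 0.4367 0.09  ] [0.4624 0.4379 0.085 ]
[ 234  140   61   60 2780] [263.7968 169.9629] [0.4375 0.3002 0.09  ] [0.4378 0.2992 0.085 ]
[323 185  36  34 954] [341.0901 201.6509] [0.5293 0.2844 0.09  ] [0.5312 0.2831 0.085 ]
[[0.3862 0.3331 0.026 ]
 [0.4735 0.3518 0.026 ]
 [0.4045 0.2466 0.026 ]
 [0.492  0.2643 0.026 ]] [0.4391 0.2989 0.026 ]
0.08929596735637593 12.06161019472751
0.089265972988981 11.433620549472716
0.08844763625951307 -78.01934285889595
0.08942607063617669 -78.04111005646867
[[0.379  0.3388 0.026 ]
 [0.4769 0.3619 0.026 ]
 [0.4983 0.2603 0.026 ]
 [0.4011 0.2381 0.026 ]] [0.4388 0.2998 0.026 ]
dad [0.653  0.1925 0.008 ]
dad top [0.6518 0.1902 0.008 ]
```

Run:
```python
from h import *
T=plan([.4365,.299,.062],101.9)
```

```text
rot [ 0.03 -0.01  1.14] n 1.0 | shift cm [ 0.7   0.28 17.87] n 3.0
```

Emit:
step_arm:
  steps:
    - {"offset":[0,0,0],"delta_rot":[0,0,1],"hand":8.5}
    - {"offset":[0.3,0.1,4.5],"delta_rot":[0,0,0],"hand":8.5}
    - {"offset":[0.4,0.18,4.5],"delta_rot":[0,0,0],"hand":8.5}
    - {"offset":[0,0,4.5],"delta_rot":[0,0,0],"hand":8.5}
    - {"offset":[0,0,3],"delta_rot":[0,0,0],"hand":8.5}
    - {"offset":[0,0,1.3],"delta_rot":[0,0,0],"hand":8.5}
    - {"offset":[0,0,0],"delta_rot":[0,0,0],"hand":8.5}
    - {"offset":[0,0,0],"delta_rot":[0,0,0],"hand":7.2}
  newtons: 40

```text
clock: 18.05
tool_pos: [0.4373, 0.2995, 0.0643]
orientation: [0.001, 0.629, 0.777, 0.001]
force: [-0.8, -0.8, 0.3]
opening: 0.0719
gripper_force: 0.0
```

Emit:
step_arm:
  steps:
    - {"offset":[0,0,0],"delta_rot":[0,0,0],"hand":5.5}
    - {"offset":[0,0,0],"delta_rot":[0,0,0],"hand":5.5}
    - {"offset":[0,0,0],"delta_rot":[0,0,0],"hand":5.5}
    - {"offset":[0,0,0],"delta_rot":[0,0,0],"hand":5.5}
  newtons: 40

```text
clock: 18.55
tool_pos: [0.4374, 0.2996, 0.0646]
orientation: [0.001, 0.629, 0.777, 0.002]
force: [0.7, -0.3, 6.4]
opening: 0.0649
gripper_force: 44.0
```

Run:
```python
from h import *
np.set_printoptions(precision=4,suppress=True)
print(tool(),read_state())
```

```text
[[-0.2086  0.978   0.0031  0.4374]
 [ 0.978   0.2086  0.0017  0.2996]
 [ 0.001   0.0034 -1.      0.0646]
 [ 0.      0.      0.      1.    ]] {'clock': 18.55, 'qpos': array([ 0.4808,  0.3973, -0.3438,  0.8261,  0.0001,  1.8414]), 'joint_velocities': array([-0.0007,  0.0008, -0.0012,  0.0005,  0.0009, -0.0018]), 'joint_torque': array([ -0.0173, -40.3931,  21.7182,  -0.553 ,  -0.0149,   0.0059]), 'tool_pos': array([0.4374, 0.2996, 0.0646]), 'orientation': array([0.0007, 0.629 , 0.7774, 0.0016]), 'force': array([ 0.6805, -0.2941,  6.4463]), 'torque': array([-0.153 ,  0.2977,  0.0398]), 'gripper_force': 43.995180814526975, 'opening': 0.06494775330029431}
```

Emit:
step_arm:
  steps:
    - {"offset":[0,0,-0.036],"delta_rot":[0,0,-10],"hand":5.5}
    - {"offset":[0,0,-0.036],"delta_rot":[0,0,-10],"hand":5.5}
    - {"offset":[0,0,-0.036],"delta_rot":[0,0,-10],"hand":5.5}
    - {"offset":[0,0,-0.036],"delta_rot":[0,0,-10],"hand":5.5}
    - {"offset":[0,0,0],"delta_rot":[0,0,0],"hand":5.5}
  newtons: 60

```text
clock: 19.18
tool_pos: [0.4366, 0.2991, 0.0651]
orientation: [0.001, 0.326, 0.945, 0.0]
force: [-0.6, -0.2, 3.0]
opening: 0.0645
gripper_force: 65.7
```

Run:
```python
from h import *
s=read_state();print(s['tool_pos'],s['force'],s['torque'],s['opening'],s['qpos'],s['gripper_force'])
```

```text
[0.43662366 0.29907271 0.06510471] [-0.573396   -0.17913131  2.99050468] [-0.14012019  0.17141395  0.01774289] 0.06448662674687322 [ 4.80799378e-01  3.96780767e-01 -3.43340817e-01  8.29197804e-01
 -2.18036494e-04  1.14534144e+00] 65.68532486446202
```

Emit:
step_arm:
  steps:
    - {"offset":[0,0,-0.036],"delta_rot":[0,0,-10],"hand":5.5}
    - {"offset":[0,0,-0.036],"delta_rot":[0,0,-10],"hand":5.5}
    - {"offset":[0,0,-0.036],"delta_rot":[0,0,-10],"hand":5.5}
    - {"offset":[0,0,-0.036],"delta_rot":[0,0,-10],"hand":5.5}
    - {"offset":[0,0,-0.036],"delta_rot":[0,0,-10],"hand":5.5}
    - {"offset":[0,0,-0.036],"delta_rot":[0,0,-10],"hand":5.5}
    - {"offset":[0,0,-0.036],"delta_rot":[0,0,-10],"hand":5.5}
    - {"offset":[0,0,-0.036],"delta_rot":[0,0,-10],"hand":5.5}

```text
clock: 20.18
tool_pos: [0.4367, 0.2985, 0.0679]
orientation: [0.001, -0.36, 0.933, -0.001]
force: [-0.5, -1.8, 3.7]
opening: 0.0645
gripper_force: 65.8
```

Emit:
step_arm:
  steps:
    - {"offset":[0,0,-0.036],"delta_rot":[0,0,-10],"hand":5.5}
    - {"offset":[0,0,-0.036],"delta_rot":[0,0,-10],"hand":5.5}
    - {"offset":[0,0,-0.036],"delta_rot":[0,0,-10],"hand":5.5}
    - {"offset":[0,0,-0.036],"delta_rot":[0,0,-10],"hand":5.5}
    - {"offset":[0,0,-0.036],"delta_rot":[0,0,-10],"hand":5.5}
    - {"offset":[0,0,-0.036],"delta_rot":[0,0,-10],"hand":5.5}
    - {"offset":[0,0,-0.036],"delta_rot":[0,0,-10],"hand":5.5}
    - {"offset":[0,0,-0.036],"delta_rot":[0,0,-10],"hand":5.5}

```text
clock: 21.18
tool_pos: [0.4374, 0.2986, 0.0708]
orientation: [-0.0, 0.875, -0.484, 0.001]
force: [1.3, -1.6, 2.8]
opening: 0.0644
gripper_force: 65.7
```

Emit:
step_arm:
  steps:
    - {"offset":[0,0,-0.036],"delta_rot":[0,0,-10],"hand":5.5}
    - {"offset":[0,0,-0.036],"delta_rot":[0,0,-10],"hand":5.5}
    - {"offset":[0,0,-0.036],"delta_rot":[0,0,-10],"hand":5.5}
    - {"offset":[0,0,-0.036],"delta_rot":[0,0,-10],"hand":5.5}
    - {"offset":[0,0,-0.036],"delta_rot":[0,0,-10],"hand":5.5}
    - {"offset":[0,0,-0.036],"delta_rot":[0,0,-10],"hand":5.5}
    - {"offset":[0,0,0],"delta_rot":[0,0,0],"hand":5.5}

```text
clock: 22.05
tool_pos: [0.4375, 0.2994, 0.073]
orientation: [-0.001, 1.0, 0.016, 0.001]
force: [1.7, -0.7, 1.2]
opening: 0.0644
gripper_force: 65.6
```

Run:
```python
from h import *
s=read_state();print(s['tool_pos'],s['force'],s['torque'],s['opening'],s['qpos'],s['gripper_force'],tool())
```

```text
[0.43752069 0.29942771 0.07300664] [ 1.70101898 -0.72815157  1.20498924] [-0.03408444 -0.43309977  0.01960662] 0.0644165461968896 [ 4.80623327e-01  3.88877493e-01 -3.32119085e-01  8.46699540e-01
 -2.41979728e-04 -2.69206602e+00] 65.64302237704396 [[ 0.9995124   0.03109293  0.00286085  0.43752069]
 [ 0.03108955 -0.99951586  0.00121876  0.29942771]
 [ 0.00289736 -0.00112922 -0.99999517  0.07300664]
 [ 0.          0.          0.          1.        ]]
```

Emit:
step_arm:
  steps:
    - {"offset":[0,0,0],"delta_rot":[0,0,0],"hand":7.8}
    - {"offset":[0,0,0],"delta_rot":[0,0,0],"hand":7.8}
    - {"offset":[0,0,0],"delta_rot":[0,0,10],"hand":7.8}
    - {"offset":[0,0,0],"delta_rot":[0,0,10],"hand":7.8}
    - {"offset":[0,0,0],"delta_rot":[0,0,10],"hand":7.8}
    - {"offset":[0,0,0],"delta_rot":[0,0,10],"hand":7.8}
    - {"offset":[0,0,0],"delta_rot":[0,0,10],"hand":7.8}
    - {"offset":[0,0,0],"delta_rot":[0,0,10],"hand":7.8}

```text
clock: 23.05
tool_pos: [0.4355, 0.2987, 0.0718]
orientation: [0.0, 0.873, -0.488, -0.0]
force: [-0.3, -1.2, -0.3]
opening: 0.0779
gripper_force: 0.0
```

Emit:
step_arm:
  steps:
    - {"offset":[0,0,0],"delta_rot":[0,0,10],"hand":7.8}
    - {"offset":[0,0,0],"delta_rot":[0,0,10],"hand":7.8}
    - {"offset":[0,0,0],"delta_rot":[0,0,10],"hand":7.8}
    - {"offset":[0,0,0],"delta_rot":[0,0,10],"hand":7.8}
    - {"offset":[0,0,0],"delta_rot":[0,0,10],"hand":7.8}
    - {"offset":[0,0,0],"delta_rot":[0,0,10],"hand":7.8}
    - {"offset":[0,0,0],"delta_rot":[0,0,10],"hand":7.8}
    - {"offset":[0,0,0],"delta_rot":[0,0,10],"hand":7.8}

```text
clock: 24.05
tool_pos: [0.4355, 0.2987, 0.0718]
orientation: [-0.001, -0.355, 0.935, 0.0]
force: [-0.1, 0.3, 1.3]
opening: 0.078
gripper_force: 0.0
```

Emit:
step_arm:
  steps:
    - {"offset":[0,0,0],"delta_rot":[0,0,10],"hand":7.8}
    - {"offset":[0,0,0],"delta_rot":[0,0,10],"hand":7.8}
    - {"offset":[0,0,0],"delta_rot":[0,0,10],"hand":7.8}
    - {"offset":[0,0,0],"delta_rot":[0,0,10],"hand":7.8}
    - {"offset":[0,0,0],"delta_rot":[0,0,0],"hand":5.5}
    - {"offset":[0,0,0],"delta_rot":[0,0,0],"hand":5.5}
    - {"offset":[0,0,0],"delta_rot":[0,0,0],"hand":5.5}
    - {"offset":[0,0,0],"delta_rot":[0,0,0],"hand":5.5}

```text
clock: 25.05
tool_pos: [0.4361, 0.299, 0.0723]
orientation: [0.0, -0.018, 1.0, 0.0]
force: [-0.1, 1.6, 2.9]
opening: 0.0646
gripper_force: 65.2
```

Emit:
step_arm:
  steps:
    - {"offset":[0,0,-0.036],"delta_rot":[0,0,-10],"hand":5.5}
    - {"offset":[0,0,-0.036],"delta_rot":[0,0,-10],"hand":5.5}
    - {"offset":[0,0,-0.036],"delta_rot":[0,0,-10],"hand":5.5}
    - {"offset":[0,0,-0.036],"delta_rot":[0,0,-10],"hand":5.5}
    - {"offset":[0,0,-0.036],"delta_rot":[0,0,-10],"hand":5.5}
    - {"offset":[0,0,-0.036],"delta_rot":[0,0,-10],"hand":5.5}
    - {"offset":[0,0,-0.036],"delta_rot":[0,0,-10],"hand":5.5}
    - {"offset":[0,0,-0.036],"delta_rot":[0,0,-10],"hand":5.5}

```text
clock: 26.05
tool_pos: [0.4365, 0.2976, 0.0753]
orientation: [-0.001, -0.658, 0.753, -0.001]
force: [-0.1, -3.2, 5.0]
opening: 0.0643
gripper_force: 65.6
```

Emit:
step_arm:
  steps:
    - {"offset":[0,0,-0.036],"delta_rot":[0,0,-10],"hand":5.5}
    - {"offset":[0,0,-0.036],"delta_rot":[0,0,-10],"hand":5.5}
    - {"offset":[0,0,-0.036],"delta_rot":[0,0,-10],"hand":5.5}
    - {"offset":[0,0,0],"delta_rot":[0,0,0],"hand":5.5}

```text
clock: 26.55
tool_pos: [0.4371, 0.2983, 0.0765]
orientation: [-0.0, 0.829, -0.56, 0.001]
force: [1.4, -1.9, 3.7]
opening: 0.0643
gripper_force: 65.4
```

Run:
```python
from h import *
s=read_state();print(s['tool_pos'],s['force'],s['torque'],s['opening'],s['qpos'],s['gripper_force'],tool())
```

```text
[0.43712272 0.29829598 0.07648827] [ 1.41078481 -1.8824432   3.67898928] [-0.63947641 -0.36332683  0.01652822] 0.06426813137390151 [ 0.48014786  0.38513962 -0.32760799  0.85674689 -0.00207546 -1.47297291] 65.35902505740523 [[ 0.3730748  -0.92779886  0.0021133   0.43712272]
 [-0.92779925 -0.37307777 -0.00123945  0.29829598]
 [ 0.00193839 -0.00149831 -0.999997    0.07648827]
 [ 0.          0.          0.          1.        ]]
```

Emit:
step_arm:
  steps:
    - {"offset":[0,0,-0.05],"delta_rot":[0,0,-5],"hand":5.5}
    - {"offset":[0,0,-0.2],"delta_rot":[0,0,0],"hand":5.5}
    - {"offset":[0,0,0],"delta_rot":[0,0,0],"hand":5.5}

```text
clock: 26.92
tool_pos: [0.4359, 0.299, 0.0785]
orientation: [-0.0, 0.852, -0.523, -0.0]
force: [1.7, -0.5, -0.0]
opening: 0.0643
gripper_force: 66.0
```

Emit:
step_arm:
  steps:
    - {"offset":[0,0,-0.2],"delta_rot":[0,0,0],"hand":5.5}
    - {"offset":[0,0,-0.2],"delta_rot":[0,0,0],"hand":5.5}
    - {"offset":[0,0,0],"delta_rot":[0,0,0],"hand":5.5}

```text
clock: 27.3
tool_pos: [0.4361, 0.2991, 0.0828]
orientation: [-0.0, 0.853, -0.522, -0.0]
force: [-0.1, 1.2, -0.3]
opening: 0.0645
gripper_force: 66.0
```

Emit:
step_arm:
  steps:
    - {"offset":[0,0,-0.6],"delta_rot":[0,0,0],"hand":5.5}
    - {"offset":[0,0,-1],"delta_rot":[0,0,0],"hand":5.5}
    - {"offset":[0,0,-1.5],"delta_rot":[0,0,0],"hand":5.5}
    - {"offset":[0,0,-3],"delta_rot":[0,0,0],"hand":5.5}
    - {"offset":[0,0,0],"delta_rot":[0,0,0],"hand":5.5}

```text
clock: 27.92
tool_pos: [0.4383, 0.3001, 0.147]
orientation: [-0.003, 0.853, -0.522, 0.002]
force: [0.5, 0.9, -0.5]
opening: 0.0647
gripper_force: 66.0
```

Run:
```python
from h import *
np.set_printoptions(precision=4,suppress=True)
t=shot('top','t7.png'); w=shot('wrist','w7.png'); print(tool())
# red blobs and adapters in pan from top (tool may hide)
s=shot('scene','s7.png')
p=proj(s,[.437,.298,.06])[0];x0,y0=int(p[0])-45,int(p[1])-45
cv2.imwrite('pics/m7.png',np.hstack([cv2.resize(s['px'][y0:y0+66,x0:x0+88],(400,300),interpolation=3),cv2.resize(w['px'],(400,300),interpolation=3)]))
```

```text
[[ 0.4546 -0.8907  0.0014  0.4365]
 [-0.8907 -0.4546  0.0008  0.2991]
 [-0.0001 -0.0016 -1.      0.1443]
 [ 0.      0.      0.      1.    ]]
```

View pics/m7.png

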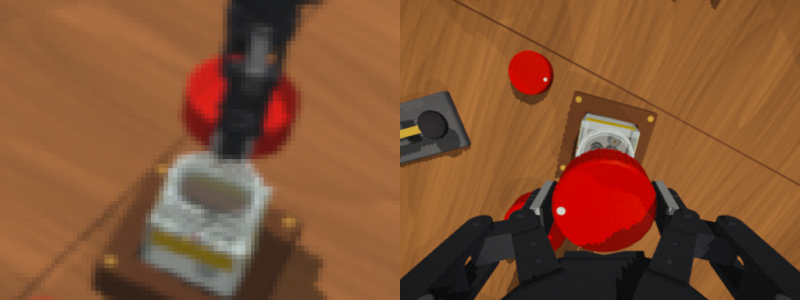

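The scene crop shows the open jar in its holder, with the cap held in the gripper. The wrist view shows adapters inside the jar mouth at about (605,140).

Run:
```python
from h import *
T=plan([.30,.42,.14]); plan([.30,.42,.002],T=T)
```

```text
rot [0. 0. 0.] n 0.0 | shift cm [-16.97   6.59   0.35] n 3.0
rot [0. 0. 0.] n 0.0 | shift cm [ 0.  -0.  13.8] n 3.0
```

Emit:
step_arm:
  steps:
    - {"offset":[-3,1,0],"delta_rot":[0,0,0],"hand":5.5}
    - {"offset":[-5,2,0],"delta_rot":[0,0,0],"hand":5.5}
    - {"offset":[-5,2,0],"delta_rot":[0,0,0],"hand":5.5}
    - {"offset":[-4,1.6,0],"delta_rot":[0,0,0],"hand":5.5}
    - {"offset":[0,0,4],"delta_rot":[0,0,0],"hand":5.5}
    - {"offset":[0,0,5],"delta_rot":[0,0,0],"hand":5.5}
    - {"offset":[0,0,3],"delta_rot":[0,0,0],"hand":5.5}
    - {"offset":[0,0,0.8],"delta_rot":[0,0,0],"hand":5.5}

```text
clock: 29.08
tool_pos: [0.2978, 0.418, 0.0128]
orientation: [0.003, 0.853, -0.522, -0.001]
force: [0.7, -0.3, -0.4]
opening: 0.0639
gripper_force: 66.1
```

Emit:
step_arm:
  steps:
    - {"offset":[0,0,0],"delta_rot":[0,0,0],"hand":5.5}
    - {"offset":[0,0,0.6],"delta_rot":[0,0,0],"hand":5.5}
    - {"offset":[0,0,0.2],"delta_rot":[0,0,0],"hand":5.5}
    - {"offset":[0,0,0],"delta_rot":[0,0,0],"hand":5.5}

```text
clock: 29.58
tool_pos: [0.3003, 0.4206, 0.0081]
orientation: [-0.0, 0.853, -0.522, 0.0]
force: [-0.2, -0.3, -0.2]
opening: 0.0647
gripper_force: 66.1
```

Emit:
step_arm:
  steps:
    - {"offset":[0,0,0.4],"delta_rot":[0,0,0],"hand":5.5}
    - {"offset":[0,0,0],"delta_rot":[0,0,0],"hand":5.5}

```text
clock: 29.82
tool_pos: [0.2999, 0.4201, 0.0034]
orientation: [0.0, 0.853, -0.522, -0.0]
force: [-0.7, -1.1, -0.3]
opening: 0.0645
gripper_force: 66.1
```

Emit:
step_arm:
  steps:
    - {"offset":[0,0,0.3],"delta_rot":[0,0,0],"hand":5.5}
    - {"offset":[0,0,0],"delta_rot":[0,0,0],"hand":5.5}

```text
clock: 30.08
tool_pos: [0.2999, 0.4201, 0.0004]
orientation: [0.0, 0.853, -0.522, -0.0]
force: [-0.7, -0.3, -0.1]
opening: 0.0644
gripper_force: 66.1
```

Emit:
step_arm:
  steps:
    - {"offset":[0,0,0.2],"delta_rot":[0,0,0],"hand":5.5}
    - {"offset":[0,0,0],"delta_rot":[0,0,0],"hand":5.5}

```text
clock: 30.32
tool_pos: [0.3, 0.4203, -0.0015]
orientation: [-0.0, 0.853, -0.522, -0.0]
force: [0.5, -0.4, 0.1]
opening: 0.0644
gripper_force: 66.1
```

Emit:
step_arm:
  steps:
    - {"offset":[0,0,0.15],"delta_rot":[0,0,0],"hand":5.5}
    - {"offset":[0,0,0],"delta_rot":[0,0,0],"hand":5.5}

```text
clock: 30.58
tool_pos: [0.3, 0.4204, -0.0017]
orientation: [-0.0, 0.853, -0.522, -0.0]
force: [-1.4, -2.1, 10.7]
opening: 0.0649
gripper_force: 67.2
```

Emit:
step_arm:
  steps:
    - {"offset":[0,0,0.15],"delta_rot":[0,0,0],"hand":5.5}
    - {"offset":[0,0,0],"delta_rot":[0,0,0],"hand":5.5}

```text
clock: 30.82
tool_pos: [0.3, 0.4204, -0.0019]
orientation: [-0.0, 0.853, -0.522, 0.0]
force: [-3.6, -6.2, 23.2]
opening: 0.0645
gripper_force: 68.7
```

Emit:
step_arm:
  steps:
    - {"offset":[0,0,-0.2],"delta_rot":[0,0,0],"hand":6.6}
    - {"offset":[0,0,0],"delta_rot":[0,0,0],"hand":8}
    - {"offset":[0,0,0],"delta_rot":[0,0,0],"hand":8.5}
    - {"offset":[0,0,-1],"delta_rot":[0,0,0],"hand":8.5}
    - {"offset":[0,0,-3],"delta_rot":[0,0,0],"hand":8.5}
    - {"offset":[0,0,-5],"delta_rot":[0,0,0],"hand":8.5}
    - {"offset":[0,0,-6],"delta_rot":[0,0,0],"hand":8.5}
    - {"offset":[0,0,-6],"delta_rot":[0,0,7.5],"hand":8.5}

```text
clock: 31.82
tool_pos: [0.2998, 0.42, 0.21]
orientation: [-0.0, 0.816, -0.578, 0.0]
force: [-0.1, 0.3, -0.8]
opening: 0.0851
gripper_force: 0.0
```

Emit:
step_arm:
  steps:
    - {"offset":[0,0,0],"delta_rot":[0,0,7.5],"hand":8.5}
    - {"offset":[0,0,0],"delta_rot":[0,0,0],"hand":8.5}

```text
clock: 32.08
tool_pos: [0.3003, 0.4206, 0.2087]
orientation: [-0.001, 0.778, -0.628, 0.0]
force: [0.1, 0.2, -0.5]
opening: 0.085
gripper_force: 0.0
```

```bash
cat >> h.py <<'E'
U=np.array([np.cos(np.radians(101.9)),np.sin(np.radians(101.9)),0]);Z=np.array([0,0,1.])
def Rtilt(th,u=U):
    th=np.radians(th); z=np.sin(th)*u-np.cos(th)*Z; x=-(np.cos(th)*u+np.sin(th)*Z); return np.c_[x,np.cross(z,x),z]
E
python3 - <<'E'
from h import *
np.set_printoptions(precision=4,suppress=True)
print(tool())
T=plan([.4533,.2214,.2],281.9)
T=plan([.4533,.2214,.2],Rt=Rtilt(50),T=T)
T=plan([.4533,.2214,.112],Rt=Rtilt(50),T=T)
E
```

```text
[[ 0.21   -0.9777  0.0013  0.3003]
 [-0.9777 -0.21    0.0014  0.4206]
 [-0.0011 -0.0015 -1.      0.2087]
 [ 0.      0.      0.      1.    ]]
rot [-0.09  0.06  0.23] n 1.0 | shift cm [ 22.65 -10.87   0.87] n 5.0
rot [ -0. -50.  -0.] n 5.0 | shift cm [0. 0. 0.] n 0.0
rot [0. 0. 0.] n 0.0 | shift cm [6.74 0.   5.66] n 2.0
```

Emit:
step_arm:
  steps:
    - {"offset":[4.5,-2.2,0],"delta_rot":[0,0,0],"hand":8.5}
    - {"offset":[4.5,-2.2,0],"delta_rot":[0,0,0],"hand":8.5}
    - {"offset":[4.5,-2.2,0],"delta_rot":[0,0,0],"hand":8.5}
    - {"offset":[4.5,-2.2,0],"delta_rot":[0,0,0],"hand":8.5}
    - {"offset":[4.6,-2.1,0],"delta_rot":[0,0,0],"hand":8.5}
    - {"offset":[0,0,0],"delta_rot":[0,-10,0],"hand":8.5}
    - {"offset":[0,0,0],"delta_rot":[0,-10,0],"hand":8.5}
    - {"offset":[0,0,0],"delta_rot":[0,-10,0],"hand":8.5}

```text
clock: 33.08
tool_pos: [0.4535, 0.2218, 0.2076]
orientation: [-0.165, 0.751, -0.606, -0.203]
force: [0.7, -0.2, -0.1]
opening: 0.085
gripper_force: 0.0
```

Emit:
step_arm:
  steps:
    - {"offset":[0,0,0],"delta_rot":[0,-10,0],"hand":8.5}
    - {"offset":[0,0,0],"delta_rot":[0,-10,0],"hand":8.5}
    - {"offset":[2.2,0,1.9],"delta_rot":[0,0,0],"hand":8.5}
    - {"offset":[0,0,0],"delta_rot":[0,0,0],"hand":8.5}
    - {"offset":[0,0,0],"delta_rot":[0,0,0],"hand":8.5}

```text
clock: 33.7
tool_pos: [0.4534, 0.2228, 0.1792]
orientation: [-0.266, 0.705, -0.57, -0.329]
force: [-1.0, 0.3, 0.1]
opening: 0.0849
gripper_force: 0.0
```

Run:
```python
from h import *
np.set_printoptions(precision=4,suppress=True)
print(tool(),read_state()['qpos'])
T=plan([.4533,.2214,.112],Rt=Rtilt(50))
T=plan([.4344,.3114,.0346],Rt=Rtilt(50),T=T)
```

```text
[[ 0.135  -0.9778 -0.1603  0.4534]
 [-0.6281 -0.2096  0.7494  0.2228]
 [-0.7664 -0.0006 -0.6424  0.1792]
 [ 0.      0.      0.      1.    ]] [-0.1461  0.4527 -0.276   1.2368  0.8011 -2.0972]
rot [0.13 0.03 0.15] n 1.0 | shift cm [5.23 0.04 4.22] n 2.0
rot [0. 0. 0.] n 0.0 | shift cm [ 0.02 -0.01 12.02] n 2.0
```

Emit:
step_arm:
  steps:
    - {"offset":[2.6,0,2.1],"delta_rot":[0,0,0],"hand":8.5}
    - {"offset":[2.6,0.05,2.1],"delta_rot":[0,0,0.1],"hand":8.5}
    - {"offset":[0,0,2],"delta_rot":[0,0,0],"hand":8.5}
    - {"offset":[0,0,3],"delta_rot":[0,0,0],"hand":8.5}
    - {"offset":[0,0,0],"delta_rot":[0,0,0],"hand":8.5}
    - {"offset":[0,0,0],"delta_rot":[0,0,0],"hand":8.5}

```text
clock: 34.45
tool_pos: [0.4461, 0.2586, 0.0809]
orientation: [-0.266, 0.705, -0.57, -0.328]
force: [-0.5, -0.5, 0.7]
opening: 0.0851
gripper_force: 0.0
```

Run:
```python
from h import *
np.set_printoptions(precision=4,suppress=True)
print(tool(),read_state()['qpos'],read_state()['force'])
T=plan([.4344,.3114,.0346],Rt=Rtilt(50))
```

```text
[[ 0.1347 -0.978  -0.159   0.4461]
 [-0.6288 -0.2084  0.7491  0.2586]
 [-0.7658 -0.0009 -0.6431  0.0809]
 [ 0.      0.      0.      1.    ]] [-0.0757  0.5441 -0.4211  0.9285  0.8255 -1.9993] [-0.4526 -0.4757  0.7373]
rot [ 0.07 -0.02  0.12] n 1.0 | shift cm [0.07 0.06 7.12] n 2.0
```

Emit:
step_arm:
  steps:
    - {"offset":[0.03,0.03,2.5],"delta_rot":[0,0,0],"hand":8.5}
    - {"offset":[0.03,0.03,2.5],"delta_rot":[0,0,0],"hand":8.5}
    - {"offset":[0,0,1.5],"delta_rot":[0,0,0],"hand":8.5}
    - {"offset":[0,0,0],"delta_rot":[0,0,0],"hand":8.5}

```text
clock: 34.95
tool_pos: [0.4347, 0.3068, 0.0378]
orientation: [-0.266, 0.704, -0.57, -0.329]
force: [-0.4, -0.4, 0.7]
opening: 0.0849
gripper_force: 0.0
```

Emit:
step_arm:
  steps:
    - {"offset":[0,0,0.6],"delta_rot":[0,0,0],"hand":8.5}
    - {"offset":[0,0,0],"delta_rot":[0,0,0],"hand":8.5}

```text
clock: 35.2
tool_pos: [0.4342, 0.311, 0.0339]
orientation: [-0.266, 0.704, -0.571, -0.328]
force: [-0.6, -0.4, -0.1]
opening: 0.0852
gripper_force: 0.0
```

Run:
```python
from h import *
np.set_printoptions(precision=4,suppress=True)
print(tool(),read_state()['qpos'],read_state()['force'])
T=plan([.4344,.3114,.0346],Rt=Rtilt(50))
```

```text
[[ 0.1329 -0.9783 -0.1589  0.4342]
 [-0.629  -0.2071  0.7493  0.311 ]
 [-0.766   0.0004 -0.6429  0.0339]
 [ 0.      0.      0.      1.    ]] [ 0.0307  0.5807 -0.5122  0.686   0.8539 -1.8434] [-0.6263 -0.3573 -0.07  ]
rot [ 0.05 -0.01  0.02] n 1.0 | shift cm [-0.08 -0.03 -0.02] n 1.0
```

Emit:
step_arm:
  steps:
    - {"offset":[0,0,0],"delta_rot":[0,0,0],"hand":5}
    - {"offset":[0,0,0],"delta_rot":[0,0,0],"hand":5}
    - {"offset":[0,0,0],"delta_rot":[0,0,0],"hand":5}
    - {"offset":[0,0,0],"delta_rot":[0,0,0],"hand":5}
    - {"offset":[0,0,0],"delta_rot":[0,0,0],"hand":5}
    - {"offset":[0,0,0],"delta_rot":[0,0,0],"hand":5}
  newtons: 70

```text
clock: 35.95
tool_pos: [0.4342, 0.311, 0.0342]
orientation: [-0.266, 0.704, -0.571, -0.329]
force: [-0.0, -5.2, 6.0]
opening: 0.0615
gripper_force: 73.7
```

Run:
```python
from h import *
np.set_printoptions(precision=5,suppress=True)
print(tool(),read_state()['qpos'],read_state()['force'],read_state()['torque'])
```

```text
[[ 0.13178 -0.97851 -0.1586   0.43424]
 [-0.62854 -0.20621  0.74995  0.31105]
 [-0.76653  0.00086 -0.6422   0.03424]
 [ 0.       0.       0.       1.     ]] [ 0.03042  0.58038 -0.51226  0.68643  0.85477 -1.84281] [-0.01605 -5.17297  6.0484 ] [-0.37854  0.30558  0.066  ]
```

Emit:
step_arm:
  steps:
    - {"offset":[-0.4,0,-0.33],"delta_rot":[0,0,0],"hand":5}
    - {"offset":[-0.4,0,-0.33],"delta_rot":[0,0,0],"hand":5}
    - {"offset":[0,0,0],"delta_rot":[0,0,0],"hand":5}

```text
clock: 36.33
tool_pos: [0.434, 0.3111, 0.0441]
orientation: [-0.266, 0.704, -0.571, -0.328]
force: [0.7, -3.4, 0.2]
opening: 0.0618
gripper_force: 75.5
```

Emit:
step_arm:
  steps:
    - {"offset":[-1.5,0,-1.3],"delta_rot":[0,0,0],"hand":5}
    - {"offset":[-3,0,-2.5],"delta_rot":[0,0,0],"hand":5}
    - {"offset":[-3.5,0,-2.9],"delta_rot":[0,0,0],"hand":5}
    - {"offset":[-3.5,0,-2.9],"delta_rot":[0,0,0],"hand":5}
    - {"offset":[-1.5,0,-1.3],"delta_rot":[0,0,0],"hand":5}
    - {"offset":[0,0,0],"delta_rot":[0,5,0],"hand":5}
    - {"offset":[0,0,0],"delta_rot":[0,7.5,0],"hand":5}
    - {"offset":[0,0,0],"delta_rot":[0,7.5,0],"hand":5}

```text
clock: 37.33
tool_pos: [0.433, 0.3111, 0.2133]
orientation: [-0.161, 0.75, -0.609, -0.2]
force: [0.4, 0.8, -2.3]
opening: 0.0615
gripper_force: 78.4
```

```bash
cat >> h.py <<'E'
Tg=np.array([[.13178,-.97851,-.1586,.43424],[-.62854,-.20621,.74995,.31105],[-.76653,.00086,-.6422,.03424],[0,0,0,1]]) # jar seated, gripped
JB=np.linalg.inv(Tg)@np.array([.437,.299,.006,1])   # jar bottom centre in tool
JA=Tg[:3,:3].T@Z                                     # jar axis in tool
E
python3 - <<'E'
from h import *
np.set_printoptions(precision=3,suppress=True)
T=tool();print(T,read_state()['qpos'],read_state()['force'],JB,JA)
rim=JB[:3]+.08*JA
RZ=R.from_euler('z',180,degrees=True).as_matrix()
up=np.array([np.cos(np.radians(80)),np.sin(np.radians(80)),0])
pan=np.array([.4611+.09*np.cos(-.033),.0254+.09*np.sin(-.033),.038]);print('pan',pan)
for a in (30,65):
    Rf=Rtilt(a,up)@RZ; ax=Rf@JA; low=-(Z-ax*(ax@Z)); low/=np.linalg.norm(low)
    lip=Rf@rim+.025*low; print(a,'tilt',np.degrees(np.arccos(ax[2])),'lip rel TCP',lip,'TCP for lip', pan+.02*up+np.array([0,0,.055])-lip)
    print(' lowest jar pts', [(Rf@(JB[:3]+h*JA)+.044*low)[2] for h in (0,.058)])
E
```

```text
[[ 0.178 -0.978 -0.105  0.433]
 [-0.849 -0.207  0.486  0.311]
 [-0.497  0.002 -0.868  0.213]
 [ 0.     0.     0.     1.   ]] [ 0.202  0.24  -0.266  1.071  0.52  -1.577] [ 0.373  0.805 -2.265] [ 0.03  -0.     0.009  1.   ] [-0.767  0.001 -0.642]
pan [0.551 0.022 0.038]
30 tilt 80.0437285798459 lip rel TCP [-0.009 -0.052 -0.004] TCP for lip [0.564 0.094 0.097]
 lowest jar pts [np.float64(-0.03604600917671064), np.float64(-0.026018011346709384)]
65 tilt 115.04352751280912 lip rel TCP [-0.007 -0.041 -0.033] TCP for lip [0.562 0.083 0.126]
 lowest jar pts [np.float64(-0.01671113918039119), np.float64(-0.04126292547821611)]
```

Emit:
step_arm:
  steps:
    - {"offset":[0,0,0],"delta_rot":[0,0,5],"hand":5}
    - {"offset":[0,0,0],"delta_rot":[0,0,10],"hand":5}
    - {"offset":[0,0,0],"delta_rot":[0,0,10],"hand":5}
    - {"offset":[0,0,0],"delta_rot":[0,0,10],"hand":5}
    - {"offset":[0,0,0],"delta_rot":[0,0,10],"hand":5}
    - {"offset":[0,0,0],"delta_rot":[0,0,10],"hand":5}
    - {"offset":[0,0,0],"delta_rot":[0,0,10],"hand":5}
    - {"offset":[0,0,0],"delta_rot":[0,0,10],"hand":5}

```text
clock: 38.33
tool_pos: [0.4325, 0.3115, 0.2129]
orientation: [0.004, -0.222, 0.94, 0.259]
force: [-0.0, -0.5, -2.6]
opening: 0.0616
gripper_force: 78.5
```

Emit:
step_arm:
  steps:
    - {"offset":[0,0,0],"delta_rot":[0,0,10],"hand":5}
    - {"offset":[0,0,0],"delta_rot":[0,0,10],"hand":5}
    - {"offset":[0,0,0],"delta_rot":[0,0,10],"hand":5}
    - {"offset":[0,0,0],"delta_rot":[0,0,10],"hand":5}
    - {"offset":[0,0,0],"delta_rot":[0,0,10],"hand":5}
    - {"offset":[0,0,0],"delta_rot":[0,0,10],"hand":5}
    - {"offset":[0,0,0],"delta_rot":[0,0,10],"hand":5}
    - {"offset":[0,0,0],"delta_rot":[0,0,10],"hand":5}

```text
clock: 39.33
tool_pos: [0.4325, 0.3115, 0.2129]
orientation: [-0.163, 0.434, 0.863, 0.201]
force: [0.1, 0.3, -2.5]
opening: 0.0611
gripper_force: 78.5
```

Emit:
step_arm:
  steps:
    - {"offset":[0,0,0],"delta_rot":[0,0,10],"hand":5}
    - {"offset":[0,0,0],"delta_rot":[0,0,10],"hand":5}
    - {"offset":[0,0,0],"delta_rot":[0,0,5],"hand":5}
    - {"offset":[0,0,0],"delta_rot":[0,0,0],"hand":5}

```text
clock: 39.83
tool_pos: [0.4327, 0.3115, 0.2129]
orientation: [-0.202, 0.608, 0.751, 0.162]
force: [0.1, -0.2, -3.4]
opening: 0.0615
gripper_force: 78.6
```

Run:
```python
from h import *
np.set_printoptions(precision=3,suppress=True)
T=tool();print(T,read_state()['qpos'],read_state()['force'])
RZ=R.from_euler('z',180,degrees=True).as_matrix()
up=np.array([np.cos(np.radians(80)),np.sin(np.radians(80)),0])
T1=plan([.562,.085,.2],Rt=Rtilt(30,up)@RZ)
T2=plan([.562,.085,.14],Rt=Rtilt(30,up)@RZ,T=T1)
T3=plan([.562,.083,.13],Rt=Rtilt(65,up)@RZ,T=T2)
```

```text
[[-0.179  0.978 -0.107  0.433]
 [ 0.847  0.209  0.489  0.311]
 [ 0.5   -0.003 -0.866  0.213]
 [ 0.     0.     0.     1.   ]] [ 0.201  0.241 -0.267  1.071  0.524  1.56 ] [ 0.107 -0.233 -3.354]
rot [-11.17   0.01  19.  ] n 2.0 | shift cm [-18.02  16.67  -8.91] n 5.0
rot [0. 0. 0.] n 0.0 | shift cm [-3.  -0.   5.2] n 1.0
rot [-0. 35.  0.] n 4.0 | shift cm [-0.99  0.03  0.24] n 1.0
```

Emit:
step_arm:
  steps:
    - {"offset":[0,0,0],"delta_rot":[-3.7,0,6.3],"hand":5}
    - {"offset":[0,0,0],"delta_rot":[-3.7,0,6.3],"hand":5}
    - {"offset":[0,0,0],"delta_rot":[-3.7,0,6.3],"hand":5}
    - {"offset":[-3,2.8,-1.5],"delta_rot":[0,0,0],"hand":5}
    - {"offset":[-3,2.8,-1.5],"delta_rot":[0,0,0],"hand":5}
    - {"offset":[-3,2.8,-1.5],"delta_rot":[0,0,0],"hand":5}
    - {"offset":[-3,2.8,-1.5],"delta_rot":[0,0,0],"hand":5}
    - {"offset":[-3,2.8,-1.5],"delta_rot":[0,0,0],"hand":5}

```text
clock: 40.83
tool_pos: [0.5428, 0.1214, 0.2034]
orientation: [-0.166, 0.739, 0.622, 0.199]
force: [0.3, -0.2, -1.5]
opening: 0.0614
gripper_force: 78.9
```

Emit:
step_arm:
  steps:
    - {"offset":[-3,2.7,-1.4],"delta_rot":[0,0,0],"hand":5}
    - {"offset":[-1,0,1.7],"delta_rot":[0,0,0],"hand":5}
    - {"offset":[-1,0,1.7],"delta_rot":[0,0,0],"hand":5}
    - {"offset":[-1,0,1.8],"delta_rot":[0,0,0],"hand":5}
    - {"offset":[0,0,0],"delta_rot":[0,0,0],"hand":5}

```text
clock: 41.45
tool_pos: [0.5618, 0.0858, 0.139]
orientation: [-0.168, 0.739, 0.621, 0.197]
force: [-0.8, 0.4, -1.7]
opening: 0.0615
gripper_force: 78.6
```

Run:
```python
from h import *
np.set_printoptions(precision=3,suppress=True)
T=tool();print(T,read_state()['qpos'],read_state()['force'])
RZ=R.from_euler('z',180,degrees=True).as_matrix()
up=np.array([np.cos(np.radians(80)),np.sin(np.radians(80)),0])
T3=plan([.562,.083,.13],Rt=Rtilt(65,up)@RZ)
```

```text
[[ 0.15   0.985  0.083  0.562]
 [ 0.853 -0.172  0.494  0.086]
 [ 0.501 -0.003 -0.866  0.139]
 [ 0.     0.     0.     1.   ]] [-0.243  0.397 -0.25   0.968  0.523  1.49 ] [-0.75   0.368 -1.745]
rot [-0.2  34.96 -0.04] n 4.0 | shift cm [-0.93  0.07  0.13] n 1.0
```

Emit:
step_arm:
  steps:
    - {"offset":[-0.2,0,0],"delta_rot":[0,6,0],"hand":5}
    - {"offset":[-0.2,0,0],"delta_rot":[0,6,0],"hand":5}
    - {"offset":[-0.2,0,0],"delta_rot":[0,4,0],"hand":5}
    - {"offset":[-0.1,0,0.1],"delta_rot":[0,4,0],"hand":5}
    - {"offset":[-0.1,0,0],"delta_rot":[0,3,0],"hand":5}
    - {"offset":[-0.1,0,0],"delta_rot":[0,3,0],"hand":5}
    - {"offset":[0,0,0],"delta_rot":[0,0,0],"hand":5}
    - {"offset":[0,0,0],"delta_rot":[0,0,0],"hand":5}

```text
clock: 42.45
tool_pos: [0.5634, 0.0792, 0.135]
orientation: [-0.301, 0.676, 0.569, 0.36]
force: [0.8, -0.6, -2.5]
opening: 0.0617
gripper_force: 78.8
```

Emit:
step_arm:
  steps:
    - {"offset":[0,0,0],"delta_rot":[0,3,0],"hand":5}
    - {"offset":[0,0,0],"delta_rot":[0,3,0],"hand":5}
    - {"offset":[0,0,0],"delta_rot":[0,3,0],"hand":5}
    - {"offset":[0,0,0],"delta_rot":[0,0,0],"hand":5}
    - {"offset":[0,0,0],"delta_rot":[0,0,0],"hand":5}
    - {"offset":[0,0,0],"delta_rot":[0,0,0],"hand":5}
    - {"offset":[0,0,0],"delta_rot":[0,0,0],"hand":5}
    - {"offset":[0,0,0],"delta_rot":[0,0,0],"hand":5}

```text
clock: 43.45
tool_pos: [0.5628, 0.0793, 0.1346]
orientation: [-0.345, 0.645, 0.543, 0.412]
force: [-0.6, -0.3, -0.8]
opening: 0.0615
gripper_force: 78.7
```

Run:
```python
from h import *
np.set_printoptions(precision=3,suppress=True)
T=tool();print(T,read_state()['qpos'],read_state()['force'],np.degrees(np.arccos((T[:3,:3]@JA)[2])))
w=shot('wrist','w8.png');s=shot('scene','s8.png')
p=proj(s,[.55,.03,.06])[0];x0,y0=int(p[0])-45,int(p[1])-45
cv2.imwrite('pics/m8.png',np.hstack([cv2.resize(s['px'][y0:y0+75,x0:x0+90],(480,400),interpolation=3),cv2.resize(w['px'],(320,240),interpolation=3)[:,:].repeat(1,0) if 0 else cv2.copyMakeBorder(cv2.resize(w['px'],(320,240)),0,160,0,0,0)]))
```

```text
[[ 0.071  0.985  0.157  0.563]
 [ 0.417 -0.172  0.892  0.079]
 [ 0.906  0.002 -0.423  0.135]
 [ 0.     0.     0.     1.   ]] [-0.483  0.714 -0.182  1.251  1.042  0.923] [-0.604 -0.259 -0.84 ] 115.03439882861176
```

View pics/m8.png

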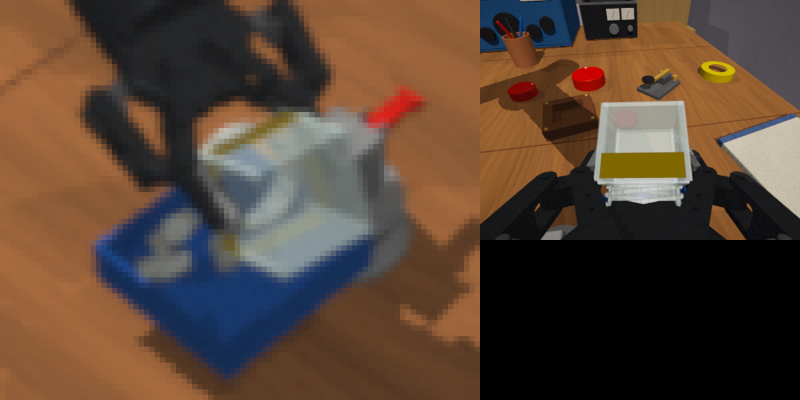

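The scene crop shows several adapters in the pan around (170,235) and (225,255), and the wrist view shows the clear jar empty. The lever appears at (370,120)–(420,98).

Emit:
step_arm:
  steps:
    - {"offset":[0,0,-0.5],"delta_rot":[0,-7,0],"hand":5}
    - {"offset":[0,0,0],"delta_rot":[0,-7,0],"hand":5}
    - {"offset":[0,0,0],"delta_rot":[0,-7,0],"hand":5}
    - {"offset":[0,0,0],"delta_rot":[0,-7,0],"hand":5}
    - {"offset":[0,0,0],"delta_rot":[0,-7,0],"hand":5}
    - {"offset":[1.3,0,-2.3],"delta_rot":[0,0,0],"hand":5}
    - {"offset":[1.7,0,-2.9],"delta_rot":[0,0,0],"hand":5}
    - {"offset":[0,0,0],"delta_rot":[0,0,0],"hand":5}

```text
clock: 44.55
tool_pos: [0.5635, 0.0747, 0.199]
orientation: [-0.164, 0.739, 0.622, 0.2]
force: [-0.1, 0.1, -2.2]
opening: 0.0615
gripper_force: 78.8
```

Run:
```python
from h import *
np.set_printoptions(precision=3,suppress=True)
T=tool();print(T,read_state()['force'])
RZ=R.from_euler('z',180,degrees=True).as_matrix()
P=[.43424,.31105,.20]
T1=plan(P,Rt=Rtilt(30)@RZ)
s=load('s8');p=proj(s,[.55,.03,.06])[0];x0,y0=int(p[0])-45,int(p[1])-45
o=np.array([.4611,.0254,.035]);
for lab,el in(('down',0),('up',.75)):
    q=[o+np.array([-.024,0,.036]),o+np.array([-.024-.042*np.cos(el),0,.036+.042*np.sin(el)])]
    print(lab,(proj(s,q)-[x0,y0])*5.333)
```

```text
[[ 0.146  0.985  0.092  0.563]
 [ 0.853 -0.173  0.492  0.075]
 [ 0.5    0.007 -0.866  0.199]
 [ 0.     0.     0.     1.   ]] [-0.061  0.086 -2.215]
rot [ 11.24   0.06 -18.72] n 2.0 | shift cm [22.38 -7.77 12.81] n 5.0
down [[365.777 128.165]
 [410.204  93.233]]
up [[365.777 128.165]
 [400.209  67.885]]
```

Emit:
step_arm:
  steps:
    - {"offset":[0,0,0],"delta_rot":[3.75,0,-6.24],"hand":5}
    - {"offset":[0,0,0],"delta_rot":[3.75,0,-6.24],"hand":5}
    - {"offset":[0,0,0],"delta_rot":[3.74,0,-6.24],"hand":5}
    - {"offset":[4.48,-1.55,2.56],"delta_rot":[0,0,0],"hand":5}
    - {"offset":[4.48,-1.55,2.56],"delta_rot":[0,0,0],"hand":5}
    - {"offset":[4.48,-1.55,2.56],"delta_rot":[0,0,0],"hand":5}
    - {"offset":[4.48,-1.55,2.56],"delta_rot":[0,0,0],"hand":5}
    - {"offset":[4.48,-1.55,2.56],"delta_rot":[0,0,0],"hand":5}

```text
clock: 45.55
tool_pos: [0.4311, 0.3123, 0.1967]
orientation: [-0.203, 0.609, 0.749, 0.161]
force: [0.7, 0.0, -0.9]
opening: 0.0616
gripper_force: 78.8
```

Emit:
step_arm:
  steps:
    - {"offset":[0,0,0],"delta_rot":[0,0,-10],"hand":5}
    - {"offset":[0,0,0],"delta_rot":[0,0,-10],"hand":5}
    - {"offset":[0,0,0],"delta_rot":[0,0,-10],"hand":5}
    - {"offset":[0,0,0],"delta_rot":[0,0,-10],"hand":5}
    - {"offset":[0,0,0],"delta_rot":[0,0,-10],"hand":5}
    - {"offset":[0,0,0],"delta_rot":[0,0,-10],"hand":5}
    - {"offset":[0,0,0],"delta_rot":[0,0,-10],"hand":5}
    - {"offset":[0,0,0],"delta_rot":[0,0,-10],"hand":5}

```text
clock: 46.55
tool_pos: [0.4319, 0.3109, 0.1966]
orientation: [-0.052, -0.018, 0.966, 0.254]
force: [-0.1, 0.4, -1.7]
opening: 0.0618
gripper_force: 78.7
```

Emit:
step_arm:
  steps:
    - {"offset":[0,0,0],"delta_rot":[0,0,-10],"hand":5}
    - {"offset":[0,0,0],"delta_rot":[0,0,-10],"hand":5}
    - {"offset":[0,0,0],"delta_rot":[0,0,-10],"hand":5}
    - {"offset":[0,0,0],"delta_rot":[0,0,-10],"hand":5}
    - {"offset":[0,0,0],"delta_rot":[0,0,-10],"hand":5}
    - {"offset":[0,0,0],"delta_rot":[0,0,-10],"hand":5}
    - {"offset":[0,0,0],"delta_rot":[0,0,-10],"hand":5}
    - {"offset":[0,0,0],"delta_rot":[0,0,-10],"hand":5}

```text
clock: 47.55
tool_pos: [0.4319, 0.3109, 0.1966]
orientation: [0.123, -0.634, 0.728, 0.228]
force: [0.0, 0.1, -2.1]
opening: 0.0611
gripper_force: 78.7
```

Emit:
step_arm:
  steps:
    - {"offset":[0,0,0],"delta_rot":[0,0,-10],"hand":5}
    - {"offset":[0,0,0],"delta_rot":[0,0,-10],"hand":5}
    - {"offset":[0,0,0],"delta_rot":[0,-7,0],"hand":5}
    - {"offset":[0,0,0],"delta_rot":[0,-7,0],"hand":5}
    - {"offset":[0,0,0],"delta_rot":[0,-6,0],"hand":5}
    - {"offset":[0,0,0],"delta_rot":[0,0,0],"hand":5}

```text
clock: 48.3
tool_pos: [0.4319, 0.31, 0.1954]
orientation: [-0.263, 0.701, -0.574, -0.331]
force: [0.3, 0.5, -1.2]
opening: 0.0614
gripper_force: 78.8
```

Run:
```python
from h import *
np.set_printoptions(precision=4,suppress=True)
T=tool();print(T,read_state()['force'])
T1=plan([.43424,.31105,.07],Rt=Tg[:3,:3])
t=shot('top','t9.png'); print(T[:3,:3]@JA)
```

```text
[[ 0.1221 -0.979  -0.1632  0.4319]
 [-0.6308 -0.2035  0.7488  0.31  ]
 [-0.7662  0.0115 -0.6425  0.1954]
 [ 0.      0.      0.      1.    ]] [ 0.3057  0.5363 -1.2477]
rot [ 0.27 -0.02 -0.57] n 1.0 | shift cm [ 9.58 -0.26  8.1 ] n 3.0
[0.0103 0.0025 0.9999]
```

Correct the small errors while descending to just above the pocket.

Emit:
step_arm:
  steps:
    - {"offset":[0,0,0],"delta_rot":[0.27,0,-0.57],"hand":5}
    - {"offset":[2.4,-0.08,2.05],"delta_rot":[0,0,0],"hand":5}
    - {"offset":[2.4,-0.08,2.05],"delta_rot":[0,0,0],"hand":5}
    - {"offset":[2.4,-0.05,2],"delta_rot":[0,0,0],"hand":5}
    - {"offset":[2.4,-0.05,2],"delta_rot":[0,0,0],"hand":5}
    - {"offset":[0,0,0],"delta_rot":[0,0,0],"hand":5}
    - {"offset":[0,0,0],"delta_rot":[0,0,0],"hand":5}

```text
clock: 49.22
tool_pos: [0.4366, 0.3129, 0.074]
orientation: [-0.269, 0.706, -0.568, -0.327]
force: [1.0, 0.3, -0.8]
opening: 0.0617
gripper_force: 78.7
```

Run:
```python
from h import *
np.set_printoptions(precision=4,suppress=True)
T=tool();print(T,read_state()['force'])
T1=plan([.43424,.31105,.06],Rt=Tg[:3,:3])
T1=plan([.43424,.31105,.03424],Rt=Tg[:3,:3],T=T1)
print(T[:3,:3]@JA)
```

```text
[[ 0.1404 -0.9778 -0.1557  0.4366]
 [-0.6267 -0.2095  0.7506  0.3129]
 [-0.7665 -0.0078 -0.6422  0.074 ]
 [ 0.      0.      0.      1.    ]] [ 0.9518  0.2529 -0.8397]
rot [-0.17  0.    0.51] n 1.0 | shift cm [1.16 0.27 0.79] n 1.0
rot [0. 0. 0.] n 1.0 | shift cm [ 1.97 -0.    1.65] n 1.0
[-0.0085 -0.0019  1.    ]
```

Emit:
step_arm:
  steps:
    - {"offset":[0.5,0.15,0.3],"delta_rot":[-0.1,0,0.3],"hand":5}
    - {"offset":[0,0,0],"delta_rot":[0,0,0],"hand":5}
    - {"offset":[0,0,0],"delta_rot":[0,0,0],"hand":5}

```text
clock: 49.6
tool_pos: [0.4351, 0.3112, 0.0672]
orientation: [-0.267, 0.704, -0.571, -0.328]
force: [0.1, -0.5, -1.4]
opening: 0.0612
gripper_force: 78.8
```

Run:
```python
from h import *
np.set_printoptions(precision=4,suppress=True)
T=tool();print(T[:3,3],read_state()['force'])
T1=plan([.43424,.31105,.06],Rt=Tg[:3,:3])
print(T[:3,:3]@JA)
```

```text
[0.4351 0.3112 0.0672] [ 0.1099 -0.4903 -1.4065]
rot [-0.06  0.    0.11] n 1.0 | shift cm [0.55 0.09 0.47] n 1.0
[-0.0021 -0.0005  1.    ]
```

Emit:
step_arm:
  steps:
    - {"offset":[0.5,0.08,0.42],"delta_rot":[0,0,0],"hand":5}
    - {"offset":[0.3,0,0.25],"delta_rot":[0,0,0],"hand":5}
    - {"offset":[0,0,0],"delta_rot":[0,0,0],"hand":5}

```text
clock: 49.98
tool_pos: [0.4336, 0.311, 0.0559]
orientation: [-0.266, 0.704, -0.571, -0.329]
force: [0.9, -0.0, -0.2]
opening: 0.0616
gripper_force: 78.8
```

Emit:
step_arm:
  steps:
    - {"offset":[0.3,0,0.25],"delta_rot":[0,0,0],"hand":5}
    - {"offset":[0,0,0],"delta_rot":[0,0,0],"hand":5}

```text
clock: 50.22
tool_pos: [0.4339, 0.311, 0.0522]
orientation: [-0.266, 0.704, -0.571, -0.329]
force: [0.1, -0.3, -1.1]
opening: 0.0613
gripper_force: 78.8
```

Emit:
step_arm:
  steps:
    - {"offset":[0.3,0,0.25],"delta_rot":[0,0,0],"hand":5}
    - {"offset":[0,0,0],"delta_rot":[0,0,0],"hand":5}

```text
clock: 50.48
tool_pos: [0.4339, 0.3109, 0.0483]
orientation: [-0.266, 0.704, -0.571, -0.328]
force: [0.9, -0.9, -1.3]
opening: 0.0613
gripper_force: 78.7
```

Emit:
step_arm:
  steps:
    - {"offset":[0.3,0,0.25],"delta_rot":[0,0,0],"hand":5}
    - {"offset":[0,0,0],"delta_rot":[0,0,0],"hand":5}

```text
clock: 50.72
tool_pos: [0.4339, 0.3109, 0.0443]
orientation: [-0.266, 0.704, -0.571, -0.328]
force: [1.1, -0.5, -1.9]
opening: 0.0615
gripper_force: 78.6
```

Jar bottom is now 16 mm above the desk, inside the pocket, with no contact.

Emit:
step_arm:
  steps:
    - {"offset":[0.3,0,0.25],"delta_rot":[0,0,0],"hand":5}
    - {"offset":[0.2,0,0.17],"delta_rot":[0,0,0],"hand":5}
    - {"offset":[0,0,0],"delta_rot":[0,0,0],"hand":5}

```text
clock: 51.1
tool_pos: [0.434, 0.3109, 0.0378]
orientation: [-0.266, 0.704, -0.571, -0.328]
force: [1.1, -0.8, -2.1]
opening: 0.0615
gripper_force: 78.6
```

Emit:
step_arm:
  steps:
    - {"offset":[0.15,0,0.13],"delta_rot":[0,0,0],"hand":5}
    - {"offset":[0,0,0],"delta_rot":[0,0,0],"hand":5}

```text
clock: 51.35
tool_pos: [0.4342, 0.311, 0.0361]
orientation: [-0.267, 0.704, -0.571, -0.328]
force: [0.5, -1.7, -2.4]
opening: 0.0615
gripper_force: 78.7
```

Emit:
step_arm:
  steps:
    - {"offset":[0.12,0,0.1],"delta_rot":[0,0,0],"hand":5}
    - {"offset":[0,0,0],"delta_rot":[0,0,0],"hand":5}

```text
clock: 51.6
tool_pos: [0.4342, 0.311, 0.0346]
orientation: [-0.267, 0.704, -0.571, -0.328]
force: [0.5, -0.9, -0.9]
opening: 0.0616
gripper_force: 78.7
```

Emit:
step_arm:
  steps:
    - {"offset":[0.08,0,0.07],"delta_rot":[0,0,0],"hand":5}
    - {"offset":[0,0,0],"delta_rot":[0,0,0],"hand":5}
    - {"offset":[0,0,0],"delta_rot":[0,0,0],"hand":7}
    - {"offset":[0,0,0],"delta_rot":[0,0,0],"hand":8.5}
    - {"offset":[0,0,0],"delta_rot":[0,0,0],"hand":8.5}
    - {"offset":[0,0,-2],"delta_rot":[0,0,0],"hand":8.5}
    - {"offset":[0,0,-5],"delta_rot":[0,0,0],"hand":8.5}
    - {"offset":[0,0,-5],"delta_rot":[0,0,0],"hand":8.5}

```text
clock: 52.6
tool_pos: [0.4525, 0.2205, 0.1114]
orientation: [-0.266, 0.704, -0.57, -0.329]
force: [0.0, 0.5, 0.2]
opening: 0.0851
gripper_force: 0.0
```

Emit:
step_arm:
  steps:
    - {"offset":[-3,0,-2.5],"delta_rot":[0,0,0],"hand":8.5}
    - {"offset":[-4,0,-3.3],"delta_rot":[0,0,0],"hand":8.5}
    - {"offset":[0,0,0],"delta_rot":[0,10,0],"hand":8.5}
    - {"offset":[0,0,0],"delta_rot":[0,10,0],"hand":8.5}
    - {"offset":[0,0,0],"delta_rot":[0,10,0],"hand":8.5}
    - {"offset":[0,0,0],"delta_rot":[0,10,0],"hand":8.5}
    - {"offset":[0,0,0],"delta_rot":[0,10,0],"hand":8.5}
    - {"offset":[0,0,0],"delta_rot":[0,0,0],"hand":8.5}

```text
clock: 53.6
tool_pos: [0.4519, 0.2243, 0.2018]
orientation: [-0.001, 0.779, -0.628, -0.0]
force: [-0.9, -0.6, -1.1]
opening: 0.0848
gripper_force: 0.0
```

Run:
```python
from h import *
np.set_printoptions(precision=4,suppress=True)
T=tool();print(T,read_state()['qpos'])
T1=plan([.60,.15,.2],281.9)
w=shot('wrist','w10.png');t=shot('top','t10.png')
cv2.imwrite('pics/m10.png',np.hstack([cv2.resize(w['px'],(400,300),interpolation=3),cv2.resize(t['px'][120:240,110:270],(400,300),interpolation=3)]))
```

```text
[[ 0.2124 -0.9772  0.0005  0.4519]
 [-0.9772 -0.2124  0.0022  0.2243]
 [-0.0021 -0.001  -1.      0.2018]
 [ 0.      0.      0.      1.    ]] [ 0.3337  0.2444 -0.1815  1.1437  0.0019 -1.4511]
rot [-0.06  0.12  0.36] n 1.0 | shift cm [ 10.32 -12.96   0.18] n 3.0
```

Run:
```python
from h import *
np.set_printoptions(precision=4,suppress=True)
for n in ('t0','t6','t10'):
    t=load(n); hsv=cv2.cvtColor(t['px'],cv2.COLOR_BGR2HSV)
    m=((hsv[...,1]<75)&(hsv[...,2]>85)).astype(np.uint8)
    k,l,st,ce=cv2.connectedComponentsWithStats(m)
    for i in range(1,k):
        if 12<st[i,4]<200:
            ys,xs=np.where(l==i); P=np.array([atz(t,x,y,.008)[:2] for x,y in zip(xs,ys)])
            c=P.mean(0);w,v=np.linalg.eigh(np.cov((P-c).T)); print(n,st[i],c,'hd',np.degrees(np.arctan2(v[1,1],v[0,1])),np.sqrt(w)*3.46)
```

```text
t0 [194 148  10   9  57] [0.6525 0.1902] hd 130.62167842526088 [0.0155 0.0289]
t0 [366 173  16   2  17] [ 0.5878 -0.3052] hd 88.46917080101706 [0.0023 0.0477]
t0 [399 193   7  26  32] [ 0.4887 -0.388 ] hd 172.16438187290078 [0.0128 0.0827]
t0 [161 216  13  24  94] [0.4398 0.275 ] hd -168.8048236586683 [0.0228 0.0817]
t6 [194 148  10  10  61] [0.6521 0.1903] hd 131.84540720256425 [0.0157 0.0304]
t6 [248 163  33  11  42] [ 0.6135 -0.0043] hd 81.68984175860109 [0.0194 0.1057]
t6 [279 191   1  18  18] [ 0.5158 -0.0359] hd 179.20522143116798 [0.    0.052]
t6 [122 217   8  14  31] [0.4532 0.393 ] hd -153.95957949216012 [0.0061 0.0443]
t6 [161 216  13  24  97] [0.4394 0.2749] hd -169.09345417510568 [0.0227 0.0817]
t10 [194 148  10   9  60] [0.6523 0.1902] hd 130.48860137866407 [0.0156 0.03  ]
t10 [249 163  17   2  17] [0.6178 0.0249] hd 85.16107246967101 [0.0028 0.0495]
t10 [272 164   9  12  22] [ 0.6058 -0.035 ] hd -154.8448362464403 [0.0185 0.0429]
t10 [265 170   9  11  68] [ 0.585  -0.0088] hd 149.7327714787405 [0.017  0.0311]
t10 [272 178   4  11  29] [ 0.5632 -0.0219] hd 176.0389105572822 [0.0087 0.0265]
t10 [258 183   7   7  39] [0.5544 0.0139] hd 171.83060675491404 [0.0174 0.0175]
t10 [278 194   2  16  16] [ 0.5102 -0.0357] hd 177.9418856659934 [0.0022 0.0464]
```

Run:
```python
from h import *
T=plan([.652,.192,.12],310.6); plan([.652,.192,.004],310.6,T)
```

```text
rot [-1.000e-02  1.400e-01 -2.861e+01] n 3.0 | shift cm [ 15.25 -13.22   8.11] n 4.0
rot [0. 0. 0.] n 0.0 | shift cm [ 0.   0.  11.6] n 2.0
```

Emit:
step_arm:
  steps:
    - {"offset":[0,0,0],"delta_rot":[0,0,-9.5],"hand":5}
    - {"offset":[0,0,0],"delta_rot":[0,0,-9.5],"hand":5}
    - {"offset":[0,0,0],"delta_rot":[0,0,-9.6],"hand":5}
    - {"offset":[3.8,-3.3,0],"delta_rot":[0,0,0],"hand":5}
    - {"offset":[3.8,-3.3,1],"delta_rot":[0,0,0],"hand":5}
    - {"offset":[3.8,-3.3,2],"delta_rot":[0,0,0],"hand":5}
    - {"offset":[3.85,-3.3,3],"delta_rot":[0,0,0],"hand":5}
    - {"offset":[0,0,2],"delta_rot":[0,0,0],"hand":5}
  newtons: 40

```text
clock: 54.7
tool_pos: [0.6549, 0.1875, 0.1172]
orientation: [-0.0, 0.907, -0.421, -0.002]
force: [-2.1, -0.1, 0.0]
opening: 0.05
gripper_force: 0.0
```

Emit:
step_arm:
  steps:
    - {"offset":[0,0,0],"delta_rot":[0,0,0],"hand":5}
    - {"offset":[0,0,0],"delta_rot":[0,0,0],"hand":5}

```text
clock: 54.95
tool_pos: [0.6524, 0.1904, 0.1224]
orientation: [-0.001, 0.908, -0.419, -0.0]
force: [1.5, -0.1, 0.4]
opening: 0.0502
gripper_force: 0.0
```

Run:
```python
from h import *
np.set_printoptions(precision=4,suppress=True)
T=tool();print(T)
w=shot('wrist','w11.png')
hsv=cv2.cvtColor(w['px'],cv2.COLOR_BGR2HSV)
u=proj(w,[.652,.192,.008])[0];print(u)
m=((hsv[...,1]<90)&(hsv[...,2]>85)).astype(np.uint8)
k,l,st,ce=cv2.connectedComponentsWithStats(m)
for i in range(1,k):
    if 30<st[i,4]: 
        ys,xs=np.where(l==i); P=np.array([atz(w,x,y,.008)[:2] for x,y in zip(xs,ys)])
        c=P.mean(0);e,v=np.linalg.eigh(np.cov((P-c).T)); print(st[i],c,'hd',np.degrees(np.arctan2(v[1,1],v[0,1])),np.sqrt(e)*3.46)
T=plan([.652,.192,.004],310.6)
x0,y0=max(0,int(u[0])-80),max(0,int(u[1])-60)
cv2.imwrite('pics/m11.png',cv2.resize(w['px'][y0:y0+120,x0:x0+160],(800,600),interpolation=3));print(x0,y0)
```

```text
[[ 0.6488 -0.761   0.0006  0.6524]
 [-0.761  -0.6488  0.0016  0.1904]
 [-0.0008 -0.0015 -1.      0.1224]
 [ 0.      0.      0.      1.    ]]
[261.3165 188.4921]
[   10     0   259   112 14705] [0.7985 0.1453] hd -149.0764530448604 [0.0671 0.1607]
[491  41  21  48 763] [ 0.5661 -0.0274] hd 145.0325871266992 [0.0157 0.035 ]
[497 104  15  22 249] [ 0.5299 -0.0034] hd 153.33422367345037 [0.0126 0.0168]
[250 170  20  35 549] [0.6544 0.1919] hd 132.40617318504889 [0.0162 0.0312]
[186 229  25  42 416] [0.6596 0.2836] hd 108.62088867978595 [0.0111 0.0486]
[312 229  25  41 396] [0.5618 0.1983] hd 154.41344121165045 [0.0106 0.0463]
[372 364  11   9  31] [0.3997 0.2719] hd 177.24702211738773 [0.0037 0.018 ]
[ 38 378  13   6  44] [0.6947 0.5579] hd 64.76433669464326 [0.0056 0.0185]
rot [-0.16 -0.   -0.12] n 1.0 | shift cm [-0.13 -0.02 11.91] n 2.0
181 128
```

View pics/m11.png

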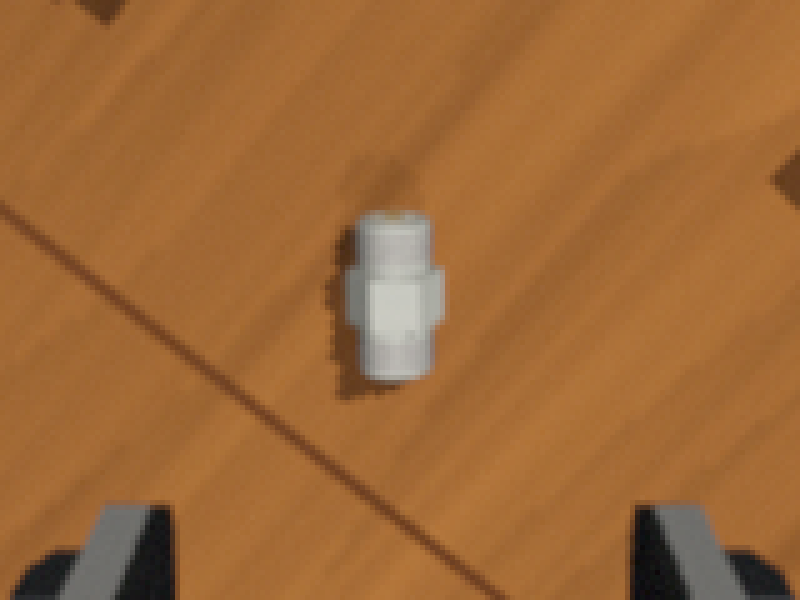

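The adapter lies upright in the crop, centred at (396,297) between the fingers, so I go down and grip it.

Emit:
step_arm:
  steps:
    - {"offset":[-0.05,0,4],"delta_rot":[0,0,0],"hand":5}
    - {"offset":[-0.05,0,4],"delta_rot":[0,0,0],"hand":5}
    - {"offset":[0,0,2.5],"delta_rot":[0,0,0],"hand":5}
    - {"offset":[0,0,1],"delta_rot":[0,0,0],"hand":5}
    - {"offset":[0,0,0],"delta_rot":[0,0,0],"hand":5}
    - {"offset":[0,0,0],"delta_rot":[0,0,0],"hand":5}

```text
clock: 55.75
tool_pos: [0.6532, 0.1927, 0.0086]
orientation: [-0.002, 0.908, -0.418, 0.001]
force: [0.3, 0.2, 0.4]
opening: 0.0499
gripper_force: 0.0
```

Emit:
step_arm:
  steps:
    - {"offset":[0,0,0.25],"delta_rot":[0,0,0],"hand":5}
    - {"offset":[0,0,0],"delta_rot":[0,0,0],"hand":1}
    - {"offset":[0,0,0],"delta_rot":[0,0,0],"hand":1}
    - {"offset":[0,0,0],"delta_rot":[0,0,0],"hand":1}
    - {"offset":[0,0,0],"delta_rot":[0,0,0],"hand":1}
    - {"offset":[0,0,0],"delta_rot":[0,0,0],"hand":1}

```text
clock: 56.5
tool_pos: [0.652, 0.1924, 0.0045]
orientation: [-0.001, 0.908, -0.418, 0.0]
force: [-0.8, -0.3, 4.1]
opening: 0.0155
gripper_force: 39.1
```

Run:
```python
from h import *
T=tool();T[2,3]=.15
T=plan([.54,.035,.15],T=T)
```

```text
rot [0. 0. 0.] n 0.0 | shift cm [ 4.69 18.74 -0.03] n 4.0
```

Emit:
step_arm:
  steps:
    - {"offset":[0,0,-2],"delta_rot":[0,0,0],"hand":1}
    - {"offset":[0,0,-4],"delta_rot":[0,0,0],"hand":1}
    - {"offset":[0,0,-5],"delta_rot":[0,0,0],"hand":1}
    - {"offset":[0.4,1.8,-3.5],"delta_rot":[0,0,0],"hand":1}
    - {"offset":[1,4.2,0],"delta_rot":[0,0,0],"hand":1}
    - {"offset":[1.1,4.3,0],"delta_rot":[0,0,0],"hand":1}
    - {"offset":[1.1,4.3,0],"delta_rot":[0,0,0],"hand":1}
    - {"offset":[1.1,4.1,0],"delta_rot":[0,0,0],"hand":1}

```text
clock: 57.5
tool_pos: [0.5388, 0.0339, 0.1485]
orientation: [-0.0, 0.908, -0.418, -0.0]
force: [0.2, -0.6, 0.3]
opening: 0.0158
gripper_force: 39.2
```

Emit:
step_arm:
  steps:
    - {"offset":[0,0,0],"delta_rot":[0,0,0],"hand":1}
    - {"offset":[0,0,0],"delta_rot":[0,0,0],"hand":1}

```text
clock: 57.75
tool_pos: [0.5404, 0.0352, 0.1488]
orientation: [-0.001, 0.908, -0.419, 0.0]
force: [-0.2, 0.5, -0.5]
opening: 0.0154
gripper_force: 39.2
```

Run:
```python
from h import *
np.set_printoptions(precision=4,suppress=True)
print(tool()[:3,3],read_state()['opening'],read_state()['gripper_force'])
T=plan([.54,.035,.055])
t=load('t10'); hsv=cv2.cvtColor(t['px'],cv2.COLOR_BGR2HSV)
m=((hsv[...,1]<110)&(hsv[...,2]>70)).astype(np.uint8)
p=proj(t,[.551,.022,.045])[0].astype(int);print(p)
for r in range(p[1]-26,p[1]+26,2): print(''.join('#' if m[r,c] else '.' for c in range(p[0]-26,p[0]+26)))
```

```text
[0.5404 0.0352 0.1488] 0.015441694162652576 39.238956570625305
rot [0. 0. 0.] n 0.0 | shift cm [-0.01  0.06  9.38] n 2.0
[258 186]
....................................................
....................................................
.......##########################################...
.......#......................................###...
......##...............................#......###...
.......#.............................######....##...
......##..........................#########.#..##...
......##.........................##########....##...
.......#........................##########....###...
.......#........................############..###...
................................#######.####..###...
.......................................######.###...
.......#...................######......######.###...
..........................########.....#####..###...
..........................#######.......####..###...
......#..................................##...###...
......#.......................................###...
......#........................................##...
......#........................................##...
......#........................................##...
.....##.......................................##....
.....##.......................................##....
.....##.......................................##....
.....##.......................................##....
......#..##...######################.###########....
..............###.######################............
```

Emit:
step_arm:
  steps:
    - {"offset":[-1.2,0.3,1],"delta_rot":[0,0,0],"hand":1}
    - {"offset":[0,0,4],"delta_rot":[0,0,0],"hand":1}
    - {"offset":[0,0,3],"delta_rot":[0,0,0],"hand":1}
    - {"offset":[0,0,1.5],"delta_rot":[0,0,0],"hand":1}
    - {"offset":[0,0,0.5],"delta_rot":[0,0,0],"hand":1}
    - {"offset":[0,0,0],"delta_rot":[0,0,0],"hand":1}

```text
clock: 58.5
tool_pos: [0.5308, 0.0424, 0.0494]
orientation: [-0.001, 0.908, -0.418, 0.0]
force: [-0.0, 0.6, 0.2]
opening: 0.0154
gripper_force: 39.2
```

Emit:
step_arm:
  steps:
    - {"offset":[0,0,0],"delta_rot":[0,0,0],"hand":3.2}
    - {"offset":[0,0,0],"delta_rot":[0,0,0],"hand":3.2}
    - {"offset":[0,0,0],"delta_rot":[0,0,0],"hand":3.2}
    - {"offset":[0,0,-3],"delta_rot":[0,0,0],"hand":3.2}
    - {"offset":[0,0,-5],"delta_rot":[0,0,0],"hand":3.2}
    - {"offset":[0,0,-5],"delta_rot":[0,0,0],"hand":5}
    - {"offset":[0,0,-2],"delta_rot":[0,0,0],"hand":8.5}
    - {"offset":[0,0,0],"delta_rot":[0,0,0],"hand":8.5}

```text
clock: 59.5
tool_pos: [0.5315, 0.042, 0.2009]
orientation: [-0.001, 0.908, -0.418, 0.002]
force: [1.4, 0.2, -0.1]
opening: 0.0832
gripper_force: 0.0
```

Run:
```python
from h import *
np.set_printoptions(precision=4,suppress=True)
print(tool()[:3,3],read_state()['opening'],read_state()['qpos'])
T=plan([.30,.4204,.2],297.04)
T=plan([.30,.4204,.0],297.04,T)
```

```text
[0.5315 0.042  0.2009] 0.08319322251790828 [-0.0407  0.2982 -0.1111  1.1565  0.0009 -2.3188]
rot [-0.27 -0.13 13.49] n 2.0 | shift cm [-44.23   3.42   0.09] n 8.0
rot [0. 0. 0.] n 0.0 | shift cm [ 0.  0. 20.] n 4.0
```

Emit:
step_arm:
  steps:
    - {"offset":[0,0,0],"delta_rot":[0,0,6.7],"hand":8.5}
    - {"offset":[0,0,0],"delta_rot":[0,0,6.7],"hand":8.5}
    - {"offset":[-5.5,0.43,0],"delta_rot":[0,0,0],"hand":8.5}
    - {"offset":[-5.5,0.43,0],"delta_rot":[0,0,0],"hand":8.5}
    - {"offset":[-5.5,0.43,0],"delta_rot":[0,0,0],"hand":8.5}
    - {"offset":[-5.5,0.43,0],"delta_rot":[0,0,0],"hand":8.5}
    - {"offset":[-5.5,0.43,0],"delta_rot":[0,0,0],"hand":8.5}
    - {"offset":[-5.5,0.43,0],"delta_rot":[0,0,0],"hand":8.5}

```text
clock: 60.5
tool_pos: [0.3546, 0.3248, 0.1974]
orientation: [0.001, 0.853, -0.522, -0.0]
force: [1.7, 0.1, 0.1]
opening: 0.0851
gripper_force: 0.0
```

Emit:
step_arm:
  steps:
    - {"offset":[-5.5,0.43,0],"delta_rot":[0,0,0],"hand":8.5}
    - {"offset":[-5.7,0.43,0],"delta_rot":[0,0,0],"hand":8.5}
    - {"offset":[0,0,4],"delta_rot":[0,0,0],"hand":8.5}
    - {"offset":[0,0,4],"delta_rot":[0,0,0],"hand":8.5}
    - {"offset":[0,0,0],"delta_rot":[0,0,0],"hand":8.5}
    - {"offset":[0,0,0],"delta_rot":[0,0,0],"hand":8.5}

```text
clock: 61.25
tool_pos: [0.2979, 0.4196, 0.1194]
orientation: [-0.0, 0.853, -0.522, -0.0]
force: [1.0, 0.1, 0.8]
opening: 0.0849
gripper_force: 0.0
```

Run:
```python
from h import *
np.set_printoptions(precision=4,suppress=True)
print(tool(),read_state()['qpos'])
T=plan([.30,.4204,-.001],297.04)
w=shot('wrist','w12.png');hsv=cv2.cvtColor(w['px'],cv2.COLOR_BGR2HSV)
m=((hsv[...,0]<8)|(hsv[...,0]>172))&(hsv[...,1]>180)&(hsv[...,2]>140)
n,l,st,ce=cv2.connectedComponentsWithStats(m.astype(np.uint8))
for i in range(1,n):
    if st[i,4]>200: print(st[i],atz(w,*ce[i],.024))
t=shot('top','t12.png');p=proj(t,[.551,.022,.045])[0].astype(int)
hsv=cv2.cvtColor(t['px'],cv2.COLOR_BGR2HSV)
m=((hsv[...,1]<110)&(hsv[...,2]>70)).astype(np.uint8)
for r in range(p[1]-26,p[1]+26,2): print(''.join('#' if m[r,c] else '.' for c in range(p[0]-26,p[0]+26)))
```

```text
[[ 0.4558 -0.8901  0.0001  0.2979]
 [-0.8901 -0.4558  0.0005  0.4196]
 [-0.0004 -0.0004 -1.      0.1194]
 [ 0.      0.      0.      1.    ]] [ 0.83    0.3191 -0.3023  0.9488  0.0003 -1.214 ]
rot [-0.02  0.02  0.07] n 1.0 | shift cm [ 0.03 -0.22 12.04] n 2.0
[   6   82  109  109 9073] [0.474  0.4529 0.024 ]
[ 222  154   73   73 4016] [0.3016 0.4191 0.024 ]
....................................................
....................................................
.......##########################################...
.......##.....................................###...
......##...............................#......###...
......##.............................#####.....##...
.......#..........................#########....##...
......##.........................##########....##...
................................##########....###...
...............................#############..###...
................................############..###...
........................................#####.###...
.......#...................######.......#####.###...
.........................#########......####..###...
.....................############........##...###...
......#...........########...............#....###...
......#.........##########.....................##...
......#.......###########......................##...
......#.......#########........................##...
......#.........###...........................##....
.....##.......................................##....
.....##.......................................##....
.....##.......................................##....
.....##.......................................##....
.....#......####################################....
.............###########################............
```

Emit:
step_arm:
  steps:
    - {"offset":[0,-0.2,4],"delta_rot":[0,0,0],"hand":8.5}
    - {"offset":[0,0,4],"delta_rot":[0,0,0],"hand":8.5}
    - {"offset":[0,0,2.5],"delta_rot":[0,0,0],"hand":8.5}
    - {"offset":[0,0,1.2],"delta_rot":[0,0,0],"hand":8.5}
    - {"offset":[0,0,0],"delta_rot":[0,0,0],"hand":8.5}
  newtons: 60

```text
clock: 61.98
tool_pos: [0.3001, 0.4211, 0.0026]
orientation: [-0.001, 0.853, -0.522, -0.0]
force: [-0.0, -0.4, -0.6]
opening: 0.0854
gripper_force: 0.0
```

Emit:
step_arm:
  steps:
    - {"offset":[0,0,0.2],"delta_rot":[0,0,0],"hand":8.5}
    - {"offset":[0,0,0],"delta_rot":[0,0,0],"hand":5.5}
    - {"offset":[0,0,0],"delta_rot":[0,0,0],"hand":5.5}
    - {"offset":[0,0,0],"delta_rot":[0,0,0],"hand":5.5}
    - {"offset":[0,0,0],"delta_rot":[0,0,0],"hand":5.5}
    - {"offset":[0,0,0],"delta_rot":[0,0,0],"hand":5.5}

```text
clock: 62.72
tool_pos: [0.3004, 0.4216, 0.0016]
orientation: [-0.002, 0.853, -0.522, 0.0]
force: [-0.4, -0.7, 6.8]
opening: 0.0647
gripper_force: 65.9
```

Run:
```python
from h import *
np.set_printoptions(precision=4,suppress=True)
T=tool();print(T,read_state()['opening'],read_state()['force'])
T[2,3]=.16
T=plan([.437,.299,.16],282.05,T)
t=load('t12');hsv=cv2.cvtColor(t['px'],cv2.COLOR_BGR2HSV)
# jar still seated: look in wrist image w10
c=load('w10');print(proj(c,[.437,.299,.086]))
```

```text
[[ 0.456  -0.89    0.002   0.3004]
 [-0.89   -0.456   0.0025  0.4216]
 [-0.0013 -0.003  -1.      0.0016]
 [ 0.      0.      0.      1.    ]] 0.06465934000706094 [-0.4168 -0.6927  6.7792]
rot [-0.16  0.1  15.08] n 2.0 | shift cm [ 14.84 -10.8    0.  ] n 3.0
[[260.8383 256.5053]]
```

Emit:
step_arm:
  steps:
    - {"offset":[0,0,-2],"delta_rot":[0,0,0],"hand":5.5}
    - {"offset":[0,0,-4],"delta_rot":[0,0,0],"hand":5.5}
    - {"offset":[0,0,-5],"delta_rot":[0,0,0],"hand":5.5}
    - {"offset":[0,0,-5],"delta_rot":[0,0,7.5],"hand":5.5}
    - {"offset":[0,0,0],"delta_rot":[0,0,7.5],"hand":5.5}
    - {"offset":[4.8,-3.5,0],"delta_rot":[0,0,0],"hand":5.5}
    - {"offset":[5,-3.6,0],"delta_rot":[0,0,0],"hand":5.5}
    - {"offset":[4.9,-3.6,0],"delta_rot":[0,0,0],"hand":5.5}

```text
clock: 63.72
tool_pos: [0.4364, 0.2985, 0.1608]
orientation: [-0.001, 0.778, -0.628, 0.0]
force: [0.7, 1.5, -0.2]
opening: 0.064
gripper_force: 66.3
```

Emit:
step_arm:
  steps:
    - {"offset":[0,0,2],"delta_rot":[0,0,0],"hand":5.5}
    - {"offset":[0,0,3],"delta_rot":[0,0,0],"hand":5.5}
    - {"offset":[0,0,0],"delta_rot":[0,0,0],"hand":5.5}
    - {"offset":[0,0,0],"delta_rot":[0,0,0],"hand":5.5}

```text
clock: 64.22
tool_pos: [0.4354, 0.2999, 0.1111]
orientation: [-0.001, 0.778, -0.628, 0.0]
force: [-0.9, 0.2, -0.3]
opening: 0.0643
gripper_force: 66.3
```

Run:
```python
from h import *
np.set_printoptions(precision=4,suppress=True)
T=tool();print(T,read_state()['opening'],read_state()['force'])
T=plan([.4359,.3000,.09],282.05)
```

```text
[[ 0.2105 -0.9776  0.0013  0.4354]
 [-0.9776 -0.2105  0.0013  0.2999]
 [-0.001  -0.0016 -1.      0.1111]
 [ 0.      0.      0.      1.    ]] 0.0643300914344731 [-0.9444  0.2475 -0.3268]
rot [-0.09  0.06  0.1 ] n 1.0 | shift cm [-0.   -0.05  2.11] n 1.0
```

Emit:
step_arm:
  steps:
    - {"offset":[0,-0.05,1.2],"delta_rot":[0,0,0.1],"hand":5.5}
    - {"offset":[0,0,0.9],"delta_rot":[0,0,0],"hand":5.5}
    - {"offset":[0,0,0],"delta_rot":[0,0,0],"hand":5.5}

```text
clock: 64.6
tool_pos: [0.4348, 0.2993, 0.0881]
orientation: [0.0, 0.777, -0.629, -0.0]
force: [-1.1, 0.1, -0.1]
opening: 0.0641
gripper_force: 66.3
```

Emit:
step_arm:
  steps:
    - {"offset":[0,0,0.4],"delta_rot":[0,0,0],"hand":5.5}
    - {"offset":[0,0,0],"delta_rot":[0,0,0],"hand":5.5}

```text
clock: 64.85
tool_pos: [0.4364, 0.3003, 0.0856]
orientation: [-0.002, 0.777, -0.629, 0.0]
force: [0.4, 0.9, 1.2]
opening: 0.0643
gripper_force: 66.5
```

Emit:
step_arm:
  steps:
    - {"offset":[0,0,0.3],"delta_rot":[0,0,0],"hand":5.5}
    - {"offset":[0,0,0],"delta_rot":[0,0,0],"hand":5.5}

```text
clock: 65.1
tool_pos: [0.4372, 0.3003, 0.0837]
orientation: [-0.002, 0.777, -0.629, 0.001]
force: [0.2, 0.9, 6.9]
opening: 0.0643
gripper_force: 67.1
```

Emit:
step_arm:
  steps:
    - {"offset":[0,0,0.15],"delta_rot":[0,0,0],"hand":5.5}
    - {"offset":[0,0,0],"delta_rot":[0,0,0],"hand":5.5}

```text
clock: 65.35
tool_pos: [0.4367, 0.2995, 0.0814]
orientation: [-0.001, 0.777, -0.629, 0.001]
force: [1.1, -0.3, -0.1]
opening: 0.0641
gripper_force: 66.4
```

Emit:
step_arm:
  steps:
    - {"offset":[0,0,0.05],"delta_rot":[0,0,0],"hand":5.5}
    - {"offset":[0,0,0],"delta_rot":[0,0,0],"hand":5.5}

```text
clock: 65.6
tool_pos: [0.4359, 0.2993, 0.0801]
orientation: [-0.0, 0.777, -0.629, 0.0]
force: [1.3, -2.5, 3.6]
opening: 0.0645
gripper_force: 66.7
```

Emit:
step_arm:
  steps:
    - {"offset":[0,0,0.036],"delta_rot":[0,0,10],"hand":5.5}
    - {"offset":[0,0,0.036],"delta_rot":[0,0,10],"hand":5.5}
    - {"offset":[0,0,0.036],"delta_rot":[0,0,10],"hand":5.5}
    - {"offset":[0,0,0.036],"delta_rot":[0,0,10],"hand":5.5}
    - {"offset":[0,0,0],"delta_rot":[0,0,0],"hand":5.5}

```text
clock: 66.22
tool_pos: [0.4349, 0.2995, 0.0782]
orientation: [-0.0, -0.516, 0.857, 0.001]
force: [-0.6, -1.8, 1.4]
opening: 0.0642
gripper_force: 66.5
```

Run:
```python
from h import *
np.set_printoptions(precision=4,suppress=True)
s=read_state();print(tool(),s['force'],s['torque'],s['qpos'])
```

```text
[[-0.4672 -0.8842 -0.0011  0.4349]
 [-0.8842  0.4672  0.0006  0.2995]
 [-0.      0.0013 -1.      0.0782]
 [ 0.      0.      0.      1.    ]] [-0.5898 -1.8312  1.3644] [-0.2516  0.0681 -0.0469] [ 0.4822  0.3827 -0.3263  0.8625  0.0011 -0.6024]
```

Emit:
step_arm:
  steps:
    - {"offset":[0,0,-0.15],"delta_rot":[0,0,0],"hand":5.5}
    - {"offset":[0,0,0],"delta_rot":[0,0,0],"hand":5.5}

```text
clock: 66.47
tool_pos: [0.4351, 0.2996, 0.0799]
orientation: [-0.0, -0.516, 0.857, 0.0]
force: [-1.7, -0.7, 0.4]
opening: 0.0643
gripper_force: 66.3
```

Emit:
step_arm:
  steps:
    - {"offset":[0,0,0.15],"delta_rot":[0,0,0],"hand":5.5}
    - {"offset":[0,0,0],"delta_rot":[0,0,0],"hand":5.5}

```text
clock: 66.72
tool_pos: [0.4353, 0.2995, 0.0785]
orientation: [0.0, -0.515, 0.857, 0.0]
force: [-1.0, -1.4, 0.7]
opening: 0.0642
gripper_force: 66.5
```

Emit:
step_arm:
  steps:
    - {"offset":[0,0,0.15],"delta_rot":[0,0,0],"hand":5.5}
    - {"offset":[0,0,0],"delta_rot":[0,0,0],"hand":5.5}

```text
clock: 66.97
tool_pos: [0.4354, 0.2995, 0.0777]
orientation: [0.0, -0.515, 0.857, 0.0]
force: [-2.5, -2.1, 7.1]
opening: 0.0645
gripper_force: 67.2
```

Emit:
step_arm:
  steps:
    - {"offset":[0,0,0.1],"delta_rot":[0,0,0],"hand":5.5}
    - {"offset":[0,0,0],"delta_rot":[0,0,0],"hand":5.5}

```text
clock: 67.22
tool_pos: [0.4355, 0.2996, 0.0775]
orientation: [0.001, -0.515, 0.857, 0.0]
force: [-4.5, -2.6, 11.6]
opening: 0.064
gripper_force: 67.7
```

Emit:
step_arm:
  steps:
    - {"offset":[0,0,0.02],"delta_rot":[0,0,10],"hand":5.5}
    - {"offset":[0,0,0.036],"delta_rot":[0,0,10],"hand":5.5}
    - {"offset":[0,0,0.036],"delta_rot":[0,0,10],"hand":5.5}
    - {"offset":[0,0,0.036],"delta_rot":[0,0,10],"hand":5.5}
    - {"offset":[0,0,0.036],"delta_rot":[0,0,10],"hand":5.5}
    - {"offset":[0,0,0.036],"delta_rot":[0,0,10],"hand":5.5}
    - {"offset":[0,0,0.036],"delta_rot":[0,0,10],"hand":5.5}
    - {"offset":[0,0,0.036],"delta_rot":[0,0,10],"hand":5.5}

```text
clock: 68.22
tool_pos: [0.4355, 0.2995, 0.0747]
orientation: [0.0, 0.159, 0.987, 0.0]
force: [-2.5, -2.6, 8.4]
opening: 0.0639
gripper_force: 67.3
```

Emit:
step_arm:
  steps:
    - {"offset":[0,0,0.036],"delta_rot":[0,0,10],"hand":5.5}
    - {"offset":[0,0,0.036],"delta_rot":[0,0,10],"hand":5.5}
    - {"offset":[0,0,0.036],"delta_rot":[0,0,10],"hand":5.5}
    - {"offset":[0,0,0.036],"delta_rot":[0,0,10],"hand":5.5}
    - {"offset":[0,0,0.036],"delta_rot":[0,0,10],"hand":5.5}
    - {"offset":[0,0,0.036],"delta_rot":[0,0,10],"hand":5.5}
    - {"offset":[0,0,0.036],"delta_rot":[0,0,10],"hand":5.5}
    - {"offset":[0,0,0.036],"delta_rot":[0,0,10],"hand":5.5}

```text
clock: 69.22
tool_pos: [0.4357, 0.3, 0.0718]
orientation: [-0.0, 0.756, 0.655, 0.001]
force: [-3.5, -3.8, 13.0]
opening: 0.0642
gripper_force: 67.9
```

Emit:
step_arm:
  steps:
    - {"offset":[0,0,0.036],"delta_rot":[0,0,10],"hand":5.5}
    - {"offset":[0,0,0.036],"delta_rot":[0,0,10],"hand":5.5}
    - {"offset":[0,0,0],"delta_rot":[0,0,0],"hand":5.5}

```text
clock: 69.6
tool_pos: [0.4363, 0.3005, 0.0711]
orientation: [-0.001, 0.857, 0.515, 0.002]
force: [-2.0, -1.1, 8.6]
opening: 0.0642
gripper_force: 67.3
```

Run:
```python
from h import *
np.set_printoptions(precision=4,suppress=True)
s=read_state();print(tool(),s['force'],s['torque'],s['qpos'])
```

```text
[[ 0.4697  0.8828  0.0022  0.4363]
 [ 0.8828 -0.4697  0.0029  0.3005]
 [ 0.0036  0.0006 -1.      0.0711]
 [ 0.      0.      0.      1.    ]] [-2.0234 -1.0859  8.5532] [-0.0487  0.4603 -0.1328] [ 0.4824  0.3899 -0.3361  0.8415  0.0016  2.5421]
```

Emit:
step_arm:
  steps:
    - {"offset":[0,0,-0.1],"delta_rot":[0,0,0],"hand":7.8}
    - {"offset":[0,0,0],"delta_rot":[0,0,0],"hand":7.8}
    - {"offset":[0,0,0],"delta_rot":[0,0,-10],"hand":7.8}
    - {"offset":[0,0,0],"delta_rot":[0,0,-10],"hand":7.8}
    - {"offset":[0,0,0],"delta_rot":[0,0,-10],"hand":7.8}
    - {"offset":[0,0,0],"delta_rot":[0,0,-10],"hand":7.8}
    - {"offset":[0,0,0],"delta_rot":[0,0,-10],"hand":7.8}
    - {"offset":[0,0,0],"delta_rot":[0,0,-10],"hand":7.8}

```text
clock: 70.6
tool_pos: [0.4356, 0.2996, 0.0705]
orientation: [-0.0, 0.482, 0.876, 0.0]
force: [-0.2, -0.5, -0.0]
opening: 0.0782
gripper_force: 0.0
```

Emit:
step_arm:
  steps:
    - {"offset":[0,0,0],"delta_rot":[0,0,-10],"hand":7.8}
    - {"offset":[0,0,0],"delta_rot":[0,0,-10],"hand":7.8}
    - {"offset":[0,0,0],"delta_rot":[0,0,-10],"hand":7.8}
    - {"offset":[0,0,0],"delta_rot":[0,0,-10],"hand":7.8}
    - {"offset":[0,0,0],"delta_rot":[0,0,-10],"hand":7.8}
    - {"offset":[0,0,0],"delta_rot":[0,0,-10],"hand":7.8}
    - {"offset":[0,0,0],"delta_rot":[0,0,-10],"hand":7.8}
    - {"offset":[0,0,0],"delta_rot":[0,0,-10],"hand":7.8}

```text
clock: 71.6
tool_pos: [0.4356, 0.2996, 0.0705]
orientation: [0.0, -0.194, 0.981, 0.0]
force: [-0.5, -0.4, 0.4]
opening: 0.078
gripper_force: 0.0
```

Emit:
step_arm:
  steps:
    - {"offset":[0,0,0],"delta_rot":[0,0,-10],"hand":7.8}
    - {"offset":[0,0,0],"delta_rot":[0,0,-10],"hand":7.8}
    - {"offset":[0,0,0],"delta_rot":[0,0,-10],"hand":7.8}
    - {"offset":[0,0,0],"delta_rot":[0,0,-10],"hand":7.8}
    - {"offset":[0,0,0],"delta_rot":[0,0,0],"hand":5.5}
    - {"offset":[0,0,0],"delta_rot":[0,0,0],"hand":5.5}
    - {"offset":[0,0,0],"delta_rot":[0,0,0],"hand":5.5}
    - {"offset":[0,0,0],"delta_rot":[0,0,0],"hand":5.5}

```text
clock: 72.6
tool_pos: [0.436, 0.2998, 0.071]
orientation: [0.001, -0.515, 0.857, 0.0]
force: [0.3, 0.8, 2.7]
opening: 0.0642
gripper_force: 65.2
```

Emit:
step_arm:
  steps:
    - {"offset":[0,0,0.036],"delta_rot":[0,0,10],"hand":5.5}
    - {"offset":[0,0,0.036],"delta_rot":[0,0,10],"hand":5.5}
    - {"offset":[0,0,0.036],"delta_rot":[0,0,10],"hand":5.5}
    - {"offset":[0,0,0.036],"delta_rot":[0,0,10],"hand":5.5}
    - {"offset":[0,0,0.036],"delta_rot":[0,0,10],"hand":5.5}
    - {"offset":[0,0,0.036],"delta_rot":[0,0,10],"hand":5.5}
    - {"offset":[0,0,0.036],"delta_rot":[0,0,10],"hand":5.5}
    - {"offset":[0,0,0.036],"delta_rot":[0,0,10],"hand":5.5}

```text
clock: 73.6
tool_pos: [0.4357, 0.2996, 0.0681]
orientation: [0.0, 0.159, 0.987, 0.0]
force: [-0.2, 0.4, 2.0]
opening: 0.0643
gripper_force: 65.3
```

Emit:
step_arm:
  steps:
    - {"offset":[0,0,0.036],"delta_rot":[0,0,10],"hand":5.5}
    - {"offset":[0,0,0.036],"delta_rot":[0,0,10],"hand":5.5}
    - {"offset":[0,0,0.036],"delta_rot":[0,0,10],"hand":5.5}
    - {"offset":[0,0,0.036],"delta_rot":[0,0,10],"hand":5.5}
    - {"offset":[0,0,0],"delta_rot":[0,0,0],"hand":5.5}

```text
clock: 74.22
tool_pos: [0.4359, 0.2998, 0.067]
orientation: [0.0, 0.485, 0.874, 0.001]
force: [-0.5, -0.2, 6.0]
opening: 0.0646
gripper_force: 65.7
```

Run:
```python
from h import *
np.set_printoptions(precision=4,suppress=True)
s=read_state();print(tool(),s['force'],s['torque'],s['qpos'])
```

```text
[[-0.529   0.8486  0.001   0.4359]
 [ 0.8486  0.529   0.0014  0.2998]
 [ 0.0006  0.0016 -1.      0.067 ]
 [ 0.      0.      0.      1.    ]] [-0.4799 -0.1526  5.9554] [-0.0925  0.196  -0.0372] [ 0.4822  0.3943 -0.3415  0.8335  0.0007  1.4955]
```

Emit:
step_arm:
  steps:
    - {"offset":[0,0,0.036],"delta_rot":[0,0,10],"hand":5.5}
    - {"offset":[0,0,0.03],"delta_rot":[0,0,8],"hand":5.5}
    - {"offset":[0,0,0],"delta_rot":[0,0,0],"hand":5.5}

```text
clock: 74.6
tool_pos: [0.4365, 0.3001, 0.067]
orientation: [0.0, 0.616, 0.788, 0.001]
force: [-1.5, 0.2, 8.9]
opening: 0.0643
gripper_force: 66.0
```

Run:
```python
from h import *
np.set_printoptions(precision=4,suppress=True)
s=read_state();print(tool()[:3,3],s['force'],s['torque'],s['qpos'])
```

```text
[0.4365 0.3001 0.067 ] [-1.4722  0.2409  8.8624] [-0.1752  0.2897  0.0156] [ 0.4821  0.3944 -0.3415  0.832   0.0006  1.8095]
```

Emit:
step_arm:
  steps:
    - {"offset":[0,0,0.02],"delta_rot":[0,0,5],"hand":5.5}
    - {"offset":[0,0,0],"delta_rot":[0,0,0],"hand":5.5}

```text
clock: 74.85
tool_pos: [0.4366, 0.3001, 0.067]
orientation: [0.0, 0.65, 0.76, 0.002]
force: [-0.9, -0.7, 10.1]
opening: 0.0644
gripper_force: 66.1
```

Run:
```python
from h import *
np.set_printoptions(precision=4,suppress=True)
s=read_state();print(tool(),s['force'],s['torque'],s['qpos'])
```

```text
[[-0.1558  0.9878  0.0025  0.4366]
 [ 0.9878  0.1558  0.0019  0.3001]
 [ 0.0015  0.0028 -1.      0.067 ]
 [ 0.      0.      0.      1.    ]] [-0.8789 -0.6794 10.0507] [-0.1835  0.3991 -0.0779] [ 0.4821  0.3944 -0.3415  0.8318  0.0005  1.8965]
```

Emit:
step_arm:
  steps:
    - {"offset":[0,0,0],"delta_rot":[0,0,7],"hand":5.5}
    - {"offset":[0,0,0],"delta_rot":[0,0,0],"hand":5.5}

```text
clock: 75.1
tool_pos: [0.4365, 0.3001, 0.067]
orientation: [0.0, 0.695, 0.719, 0.002]
force: [-0.2, -1.1, 9.8]
opening: 0.064
gripper_force: 66.1
```

Run:
```python
from h import *
np.set_printoptions(precision=4,suppress=True)
s=read_state();print(tool(),s['force'],s['torque'],s['qpos'])
```

```text
[[-0.0341  0.9994  0.0024  0.4365]
 [ 0.9994  0.0341  0.0021  0.3001]
 [ 0.002   0.0025 -1.      0.067 ]
 [ 0.      0.      0.      1.    ]] [-0.2005 -1.0708  9.8263] [-0.1282  0.3751 -0.0555] [ 0.4821  0.3944 -0.3415  0.8318  0.0007  2.0188]
```

Emit:
step_arm:
  steps:
    - {"offset":[0,0,-0.08],"delta_rot":[0,0,0],"hand":7}
    - {"offset":[0,0,0],"delta_rot":[0,0,0],"hand":8.5}
    - {"offset":[0,0,0],"delta_rot":[0,0,0],"hand":8.5}
    - {"offset":[0,0,-3],"delta_rot":[0,0,0],"hand":8.5}
    - {"offset":[0,0,-4],"delta_rot":[0,0,0],"hand":8.5}
    - {"offset":[0,0,0],"delta_rot":[0,0,0],"hand":0}
    - {"offset":[0,0,0],"delta_rot":[0,0,0],"hand":0}
    - {"offset":[0,0,0],"delta_rot":[0,0,0],"hand":0}

```text
clock: 76.1
tool_pos: [0.4345, 0.299, 0.135]
orientation: [-0.001, 0.694, 0.72, -0.001]
force: [0.1, 1.0, -0.4]
opening: 0.0317
gripper_force: 0.0
```

Emit:
step_arm:
  steps:
    - {"offset":[0,0,2.5],"delta_rot":[0,0,0],"hand":0}
    - {"offset":[0,0,1],"delta_rot":[0,0,0],"hand":0}
    - {"offset":[0,0,0],"delta_rot":[0,0,0],"hand":0}
    - {"offset":[0,0,0],"delta_rot":[0,0,0],"hand":0}

```text
clock: 76.6
tool_pos: [0.4358, 0.2998, 0.1018]
orientation: [-0.0, 0.694, 0.72, 0.001]
force: [0.5, -0.2, -0.7]
opening: -0.0002
gripper_force: 0.0
```

Emit:
step_arm:
  steps:
    - {"offset":[0,0,0.8],"delta_rot":[0,0,0],"hand":0}
    - {"offset":[0,0,0],"delta_rot":[0,0,0],"hand":0}

```text
clock: 76.85
tool_pos: [0.4353, 0.2995, 0.093]
orientation: [-0.0, 0.694, 0.72, 0.0]
force: [-0.4, -0.3, 0.6]
opening: 0.0005
gripper_force: 0.0
```

Emit:
step_arm:
  steps:
    - {"offset":[0,0,0.15],"delta_rot":[0,0,0],"hand":0}
    - {"offset":[0,0,0],"delta_rot":[0,0,0],"hand":0}

```text
clock: 77.1
tool_pos: [0.4356, 0.2996, 0.0919]
orientation: [-0.0, 0.694, 0.72, 0.0]
force: [-0.1, 0.2, -0.5]
opening: 0.0002
gripper_force: 0.0
```

Emit:
step_arm:
  steps:
    - {"offset":[0,0,0.1],"delta_rot":[0,0,0],"hand":0}
    - {"offset":[0,0,0],"delta_rot":[0,0,0],"hand":0}

```text
clock: 77.35
tool_pos: [0.4356, 0.2996, 0.0909]
orientation: [-0.0, 0.694, 0.72, 0.0]
force: [-0.8, -0.8, 0.7]
opening: 0.0002
gripper_force: 0.0
```

Emit:
step_arm:
  steps:
    - {"offset":[0,0,0.1],"delta_rot":[0,0,0],"hand":0}
    - {"offset":[0,0,0],"delta_rot":[0,0,0],"hand":0}

```text
clock: 77.6
tool_pos: [0.4358, 0.2997, 0.0901]
orientation: [-0.0, 0.694, 0.72, 0.001]
force: [0.3, -0.7, 1.2]
opening: -0.0003
gripper_force: 0.6
```

Contact comes at z = 0.090, exactly the closed height. I retreat and take a final look.

Emit:
step_arm:
  steps:
    - {"offset":[0,0,0.08],"delta_rot":[0,0,0],"hand":0}
    - {"offset":[0,0,0],"delta_rot":[0,0,0],"hand":0}

```text
clock: 77.85
tool_pos: [0.4358, 0.2998, 0.0901]
orientation: [0.0, 0.694, 0.72, 0.001]
force: [-2.0, -1.3, 6.0]
opening: 0.0001
gripper_force: 3.5
```

Emit:
step_arm:
  steps:
    - {"offset":[0,0,-3],"delta_rot":[0,0,0],"hand":0}
    - {"offset":[0,0,-5],"delta_rot":[0,0,0],"hand":0}
    - {"offset":[0,0,-5],"delta_rot":[0,0,0],"hand":0}
    - {"offset":[3,-4,0],"delta_rot":[0,0,0],"hand":0}
    - {"offset":[3,-4,0],"delta_rot":[0,0,0],"hand":0}
    - {"offset":[3,-3,0],"delta_rot":[0,0,0],"hand":0}
    - {"offset":[0,0,0],"delta_rot":[0,0,0],"hand":0}

```text
clock: 78.72
tool_pos: [0.3204, 0.3868, 0.2191]
orientation: [-0.0, 0.693, 0.721, 0.0]
force: [0.3, -0.0, 0.2]
opening: -0.0
gripper_force: 0.0
```

Run:
```python
from h import *
np.set_printoptions(precision=4,suppress=True)
print(tool()[:3,3],read_state()['force'])
t=shot('top','t20.png');s=shot('scene','s20.png')
a=cv2.resize(t['px'][140:260,110:310],(800,480),interpolation=3)[:300]
t1=cv2.resize(t['px'][155:245,215:305],(400,400),interpolation=3)
s1=cv2.resize(s['px'][140:230,240:330],(400,400),interpolation=3)
s2=cv2.resize(s['px'][195:260,310:375],(200,200),interpolation=3);s0=cv2.resize(load('s0')['px'][195:260,310:375],(200,200),interpolation=3);sc=cv2.resize(s['px'],(267,200));
tt=cv2.resize(t['px'][190:250,120:190],(133,200))
cv2.imwrite('pics/m20.png',np.vstack([np.hstack([t1,s1]),np.hstack([s0,s2,sc,tt])]))
```

```text
[0.3204 0.3868 0.2191] [ 0.3373 -0.0375  0.1506]
```

View pics/m20.png

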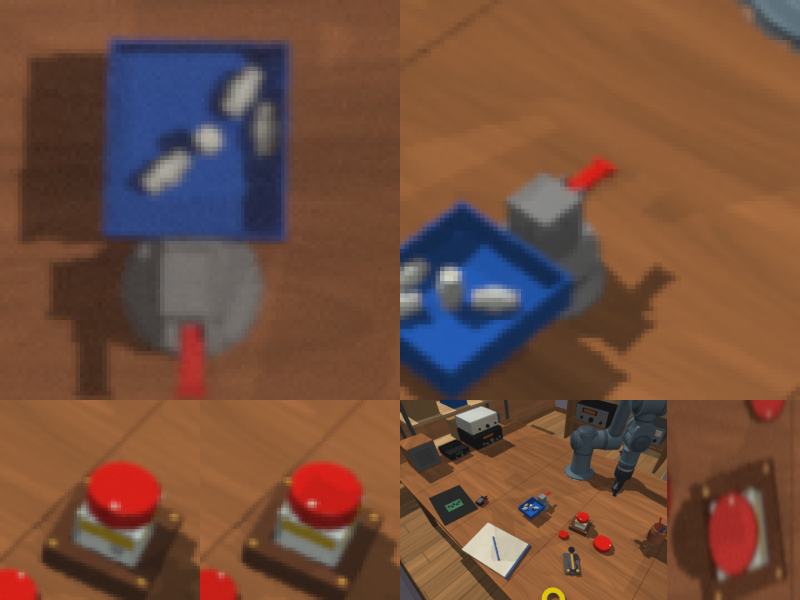

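The last view shows four adapters in the pan, the lever level, and the capped jar looking the same as at the start.

```bash
python3 -c "
from bench import *
print(hand_in())"
```

```text
the job is handed in; nothing more can be done
None
```

The job is handed in at about 79 s on the clock, but the hand-in returned no verdict: the dish sits on the ball with its lever down, all four adapters found are in the pan, and the jar is back in its holder with its cap at closed height.

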